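# Snap the lids home on specimen jars in a toggle-clamp press and set them out on the tray

## Robot

A 6-joint arm with a two-finger parallel gripper is mounted at the origin on a cart in front of the work surface, level with it; the furniture and walls round the work are solid. World frame = base frame: x ahead of the robot, y to its left, z up, the work surface at z = 0. Lengths are in m, angles in rad, forces in N, time in s.
With the tool pointing down it reaches from about 0.35 to 0.975 m from the base axis. Payload 4.9 kg.
Tool frame: the origin (TCP) lies midway between the tips of the shut fingers; the grasp point (between the pads) lies ctrl.grip_point_offset behind it (ctrl.grip_point_offset is the distance from the TCP to the grasp point, in m); x points along the fingers, y is the direction in which the jaws open and shut, and the axes are right-handed (so a half turn about x gives the same grasp; the last joint's range is limited). The gripper opens to 85 mm and grips with 20 to 120 N. Pads are 22 mm wide; open, the fingers measure 114 mm over their backs; the gripper's body (76 mm by 85 mm) begins 54 mm behind the grasp point. The pads swing forward as they close: fully open they stand 13 mm farther back than shut.
Start: joints at [1.08, 0.053, 1.613, -0, 1.476, -0.119], TCP at [0.227, 0.582, 0.231] pointing down, gripper open.
Joint ranges: [-3.01, 3.01], [-1.01, 2.22], [0.06, 2.58], [-1.02, 4.17], [0.09, 2.62], [-3.14, 3.14]. Speed limits (rad/s): [2.57, 2.57, 3.14, 3.14, 3.14, 3.14].

## Interface

Orientations are given as a rotation vector (axis times angle).
In Python, from station import ctrl gives the robot as it stands. The module is installed in compiled form; this text tells all that it offers.
- The arm moves only by the tool drive_tool, never from a script. Its argument "commands" is text: rows parted by semicolons, each of 5 numbers parted by spaces: the closure, from -1 (fully open) to 1 (shut), so that 0 is half open, then the shift along the tool's x, y, z in units of 40 mm (1.0 is 40 mm), then the turn about the tool's x in units of 5 degrees (1.0 is 5 degrees). A call has 1 to 8 rows; each row is the pose to reach, as a shift and turn from the pose commanded when the call began, along the tool's axes at that moment; what a row does not reach only later rows make up. A row lasts 1/12 s, in which the tool goes at most 41.7 mm and 7.16 degrees, less where a joint would pass 70% of its speed; a pose out of reach is approached as far as the arm can. A call with a gripper value outside its range is refused whole. The fingers move at their own pace and stop on an object; "newtons" is the grip in N (left out, the last holds). Time passes only in rows, so rows that repeat a pose let the fingers close. It gives the time, the measured TCP pose, the force and the opening at its end, in the units of the state.
- ctrl.get_obs(): the state, without advancing time (a new reading comes with each control period).
- ctrl.get_image(name): name is "scene" or "side" or "wrist"; returns (picture, depth): 384x512x3 uint8, blue, green, red; 384x512 float32, m along the optical axis (not along the pixel's ray), 0 where there is no reading.
- ctrl.camera_info(name): a dict with "K" (3x3 intrinsics, pixels), "T" (4x4, takes a point from camera to world coordinates). Camera axes: x right, y down, z forward; pixel columns grow to the right and rows downward; lengths in m; the calibration is good to about 2 mm. A picture is of the moment at which its call begins: read the wrist's pose just before it. camera_info takes no time and is no camera call; for the wrist camera it gives the pose at the moment of the call.
- ctrl.finish_job(): hands the job in, once; it reports no verdict.
The state is a dict: "t": time; "q": joint angles; "dq": joint speeds; "effort": joint torques, N m; "tool_pos": TCP position; "tool_rot": TCP orientation; "contact_force": force on the tool from outside, world axes, zero at the start; "wrist_torque": the same for the moment, N m; "opening": finger opening in m.
Only numpy, scipy, OpenCV 4.12 (cv2) and the standard library are available. Lean on these libraries where they do the work, as an engineer would, in place of code of your own. Each camera call takes 0.05 s, during which the arm holds its last target.

## Task

Close all the specimen jars for the store. One at a time, stand each jar under the toggle-clamp press, swing the clamp over centre until it locks so that it snaps the loose lid fully home, swing it back open, and then stand the jar upright on the steel tray. Press the lids with the clamp only, not with the gripper; leave the clamp fully open at the end and do not disturb the beaker or the magnifier.

Things in the scene. Friction and masses are not known exactly. Their poses are not given: they have to be found in the camera images.
- press: lid press fixed to the table: grey plate 240 x 124 mm, 12 mm thick, with a round black bed pad (68 mm diameter, flush, no edge to locate by) at one end and a steel toggle clamp on an aluminium riser at the other. Origin: on the table under the bed's centre; +x runs from the bed to the clamp, z up. Plate from x = -52 to 188 mm; clamp body from x = 70 to 162 mm, up to z = 118 mm
- bed (a point): centre of the bed pad, on the plate's upper face 12 mm above the table: the middle of the jar's foot belongs here, where the clamp's rubber foot comes down; a jar up to about 15 mm off still gets its lid pressed well
- clamp_arm (a joint): angle of the clamp's arm about its pivot (press x = 88 mm, z = 104 mm), rad: 0 = open, the arm standing up and leaning 15 degrees away from the bed, tip 200 mm high, its rubber foot (29 mm diameter) reaching to press x = 78 mm; about 1.72 = down on a jar in the locked clamp, nearly level over the bed at z = 105 to 115 mm, the sprung foot pressing the lid with 10 to 20 N. The handle drives it through a link
- handle (a joint): angle of the clamp's handle, rad: 0 = open (lying back, away from the bed, 0.24 rad above level); dead centre about 1.52; 1.59 = locked at its stop, leaning 15 degrees to the bed side. It turns about the press's -y axis: the grip goes up and over towards the bed. It stays where left (light friction). The foot meets a loose lid about 0.4 rad before the stop; closing and opening take up to about 12 N at the grip
- handle_hinge (a point): the handle's pivot, fixed in the press at x = 142 mm, y = 0, z = 104 mm of its frame; the hinge axis is the press's y axis
- handle_grip (a point): middle of the black round hand grip (19 mm diameter, 70 mm long, along the handle), 88 mm from handle_hinge; it can be pinched across its sides (along the press's y axis) from above and carried along the arc, or pushed
- tray: shallow steel tray fixed to the table, 280 (x) x 130 (y) mm outside, rim 16 mm high, walls and floor 4 mm thick; origin: centre of the underside, z up. Jars stand on its floor; there is room for three in a row along x, 85 to 90 mm apart
- beaker: bystander: glass beaker 56 mm diameter, 72 mm high; origin: centre of the underside
- magnifier: bystander: hand magnifier lying flat, 148 x 62 mm, 13 mm high; origin: under its middle
- specimen_1: one of two or three identical clear specimen jars: paper band round the body, white ribbed press-fit lid. Body 54 mm diameter, 52 mm high to the shoulder; lid 51 mm diameter, 14 mm thick. Loose at first (underside of lid 4 to 5 mm above the shoulder), the lid needs about 7 N to snap down onto it and stays down. 0.13 to 0.22 kg. Starts upright on the table. Origin: centre of the underside, z up; grasp across the body
- lid_1 (a joint): how far the lid of specimen_1 has been pushed down, m: 0 to 0.001 = loose at the start (top of lid 70 to 71 mm above the jar's foot), 0.005 = fully home on the shoulder (top at 66 mm)
- specimen_2: one of two or three identical clear specimen jars: paper band round the body, white ribbed press-fit lid. Body 54 mm diameter, 52 mm high to the shoulder; lid 51 mm diameter, 14 mm thick. Loose at first (underside of lid 4 to 5 mm above the shoulder), the lid needs about 7 N to snap down onto it and stays down. 0.13 to 0.22 kg. Starts upright on the table. Origin: centre of the underside, z up; grasp across the body
- lid_2 (a joint): how far the lid of specimen_2 has been pushed down, m: 0 to 0.001 = loose at the start (top of lid 70 to 71 mm above the jar's foot), 0.005 = fully home on the shoulder (top at 66 mm)
- specimen_3: one of two or three identical clear specimen jars: paper band round the body, white ribbed press-fit lid. Body 54 mm diameter, 52 mm high to the shoulder; lid 51 mm diameter, 14 mm thick. Loose at first (underside of lid 4 to 5 mm above the shoulder), the lid needs about 7 N to snap down onto it and stays down. 0.13 to 0.22 kg. Starts upright on the table. Origin: centre of the underside, z up; grasp across the body
- lid_3 (a joint): how far the lid of specimen_3 has been pushed down, m: 0 to 0.001 = loose at the start (top of lid 70 to 71 mm above the jar's foot), 0.005 = fully home on the shoulder (top at 66 mm)
Things that resemble listed ones, but are neither listed nor needed, are in the scene too. What is shaped like the specimen_1 but pink or purple is not meant.

How it is judged:
On the way, in this order (a step that is already met when the one before it is completed fails the run):
1. a jar stands under the foot with the clamp locked over centre and its lid home (value of joint handle above 1.5 rad and ((horizontal distance between specimen_1 and bed below 0.045 m and height (world z) of specimen_1 above 0.006 m and value of joint lid_1 above 0.0042 m) or (horizontal distance between specimen_2 and bed below 0.045 m and height (world z) of specimen_2 above 0.006 m and value of joint lid_2 above 0.0042 m) or (horizontal distance between specimen_3 and bed below 0.045 m and height (world z) of specimen_3 above 0.006 m and value of joint lid_3 above 0.0042 m))), for 0.2 s.
2. the clamp is swung back open (value of joint handle below 0.15 rad), for 0.2 s.
3. a jar stands under the foot with the clamp locked over centre again (all of step 1), for 0.2 s.
4. the clamp is swung back open again (value of joint handle below 0.15 rad), for 0.2 s.
At the end, for the whole second after the job is handed in: Every jar present stands upright (within 0.15 rad) on the floor of the tray, with its lid home (pushed down more than 4.2 of 5 mm), and the clamp handle is back at its open end (under 0.15 rad) (value of joint each of lid_1, lid_2, lid_3 above 0.0042 m and x of specimen_1 in the frame of tray between -0.125 and 0.125 m and y of specimen_1 in the frame of tray between -0.055 and 0.055 m and z of each of specimen_1, specimen_2, specimen_3 in the frame of tray below 0.012 m and angle between each of specimen_1, specimen_2, specimen_3's own z axis and vertical below 0.15 rad and x of specimen_2 in the frame of tray between -0.125 and 0.125 m and y of specimen_2 in the frame of tray between -0.055 and 0.055 m and x of specimen_3 in the frame of tray between -0.125 and 0.125 m and y of specimen_3 in the frame of tray between -0.055 and 0.055 m and value of joint handle below 0.15 rad); the robot touches nothing.
It fails at once if a lid is pushed down otherwise than by the clamp (lid moving down while the handle is below 0.9 rad) (value of joint handle below 0.9 rad and velocity of joint any of lid_1, lid_2, lid_3 above 0.0015 m/s).
It fails at once if the beaker or the magnifier is shoved by more than 30 mm, or the beaker knocked over (distance of any of beaker, magnifier from where it was at the start of the episode above 0.03 m or angle between beaker's own z axis and vertical above 0.5 rad).
Of specimen_1, specimen_2, specimen_3 only 2 to 3 are there at a start; the rules pass over those that are not, and their reading is None.
At some moment in a run one of specimen_1, specimen_2, specimen_3 may be knocked a few centimetres aside while the robot is not near it.
It also fails if it takes over 210 s, if anything falls off the work surface, if the arm or the gripper's body presses on something with over 40 N, if the wrist force passes 120 N, or if a joint passes its speed limit or range.

## Working session

There is one attempt and no reset: what is moved stays moved. The work goes in short steps, Python scripts to look and compute and a tool call to move; the robot and the scene stay as the last step left them, time stands still between calls to the robot, and variables do not carry over. Pictures are saved under pics/ and viewed, and the job is handed in when it is done.

Besides the shell and the picture viewer there is one more tool, called after "Emit:" as name(argument=value, ...) on one line, values as JSON. drive_tool: Moves the arm, as the interface text tells. Its arguments: {"type":"object","properties":{"commands":{"type":"string"},"newtons":{"type":"number"}},"required":["commands"]}

```bash
ls; mkdir -p pics; python3 - <<'E'
from station import ctrl
import cv2,numpy as np
o=ctrl.get_obs(); print(o); print(ctrl.grip_point_offset)
for n in ["scene","side","wrist"]:
    im,d=ctrl.get_image(n); cv2.imwrite(f"pics/a_{n}.png",im); np.savez(f"a_{n}.npz",im=im,d=d,**ctrl.camera_info(n)); print(n,ctrl.camera_info(n))
E
```

```text
pics
{'t': 0.0, 'q': array([ 1.07998176e+00,  5.33567969e-02,  1.61428620e+00,  2.32876532e-05,
        1.47597913e+00, -1.18981167e-01]), 'dq': array([-4.05886503e-04,  8.14256944e-04,  8.86503692e-04,  9.10829348e-05,
        9.98602576e-04, -1.13012064e-03]), 'effort': array([ 4.04828188e-04, -3.93681443e+01, -3.70176530e+01, -8.19133834e-05,
        6.91575115e-03, -1.98901887e-05]), 'tool_pos': array([0.22676911, 0.58175144, 0.2300677 ]), 'tool_rot': array([ 0.29023752,  1.55166975, -0.29328205]), 'contact_force': array([-0.84926711, -0.11226248,  0.21748014]), 'wrist_torque': array([-0.05273465,  0.08375609,  0.06413031]), 'opening': 0.08540696677842134}
0.0187
scene {'K': array([[365.78789934,   0.        , 260.37127036],
       [  0.        , 365.78789934, 195.10828494],
       [  0.        ,   0.        ,   1.        ]]), 'T': array([[ 0.64655803, -0.57244359,  0.50425296, -0.24416582],
       [-0.76285713, -0.48219796,  0.43073673, -0.72318274],
       [-0.00342273, -0.66316926, -0.74846163,  1.18099171],
       [ 0.        ,  0.        ,  0.        ,  1.        ]])}
side {'K': array([[374.29067642,   0.        , 258.86953345],
       [  0.        , 374.29067642, 191.48695683],
       [  0.        ,   0.        ,   1.        ]]), 'T': array([[-0.99733197,  0.05612943, -0.04667371,  0.58567273],
       [ 0.0690958 ,  0.51955447, -0.85163897,  0.95924747],
       [-0.02355248, -0.85259172, -0.52204659,  0.77292431],
       [ 0.        ,  0.        ,  0.        ,  1.        ]])}
wrist {'K': array([[324.1217293 ,   0.        , 248.80614449],
       [  0.        , 324.1217293 , 189.31702775],
       [  0.        ,   0.        ,   1.        ]]), 'T': array([[ 0.36319186,  0.88638795,  0.28706807,  0.15306634],
       [ 0.93171298, -0.34498984, -0.11354707,  0.61148026],
       [-0.00161119,  0.30870441, -0.95115666,  0.37476224],
       [ 0.        ,  0.        ,  0.        ,  1.        ]])}
```

View pics/a_scene.png

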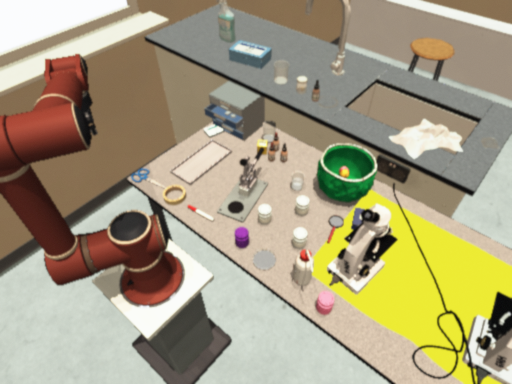

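View pics/a_side.png

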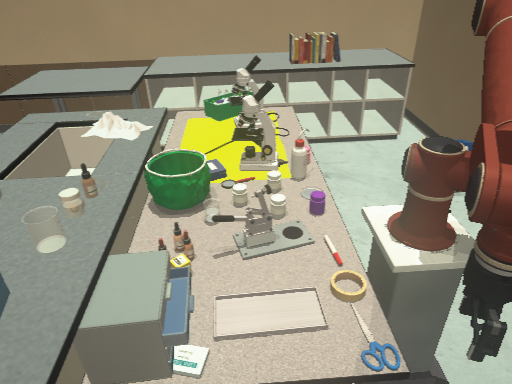

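View pics/a_wrist.png

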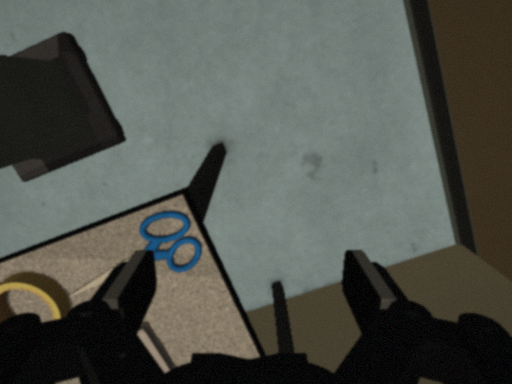

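```bash
cat > h.py <<'E'
import cv2,numpy as np
from station import ctrl
def grab(n,tag):
    info=ctrl.camera_info(n); im,d=ctrl.get_image(n); cv2.imwrite(f"pics/{tag}.png",im); np.savez(f"{tag}.npz",im=im,d=d,**info); return im,d,info
def load(tag):
    z=np.load(f"{tag}.npz"); return z["im"],z["d"],z
def ray(info,u,v,z):
    K,T=info["K"],info["T"]; r=T[:3,:3]@np.linalg.solve(K,[u,v,1.]); c=T[:3,3]; return c+r*(z-c[2])/r[2]
def pts(info,d):
    K,T=info["K"],info["T"]; v,u=np.mgrid[:d.shape[0],:d.shape[1]]
    X=np.stack([(u-K[0,2])/K[0,0]*d,(v-K[1,2])/K[1,1]*d,d],-1); return X@T[:3,:3].T+T[:3,3]
def proj(info,P):
    K,T=info["K"],info["T"]; p=(np.asarray(P,float)-T[:3,3])@T[:3,:3]; q=p@K.T; return q[...,:2]/q[...,2:]
def crop(im,name,u0,v0,u1,v1,s):
    cv2.imwrite(f"pics/{name}.png",cv2.resize(im[v0:v1,u0:u1],None,fx=s,fy=s,interpolation=cv2.INTER_CUBIC))
E
python3 - <<'E'
from h import *
im,d,i=load("a_scene"); crop(im,"c_scene",160,120,360,320,4 if 0 else 3)
im,d,i=load("a_side"); crop(im,"c_side",140,140,360,350,3)
E
```

```text
(no output)
```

View pics/c_scene.png

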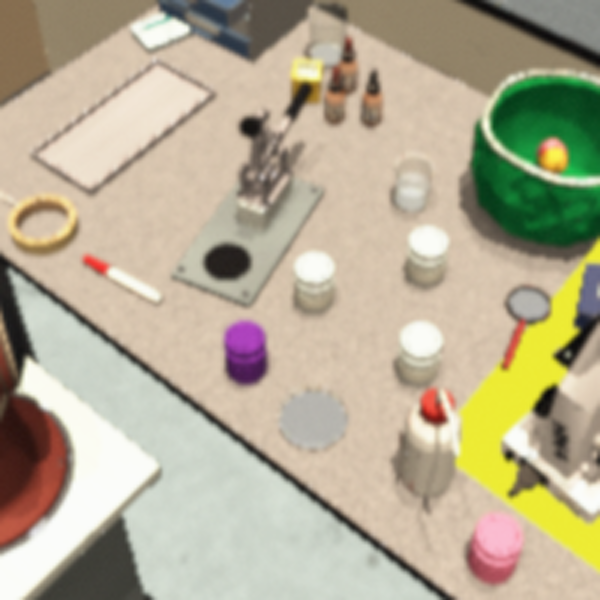

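View pics/c_side.png

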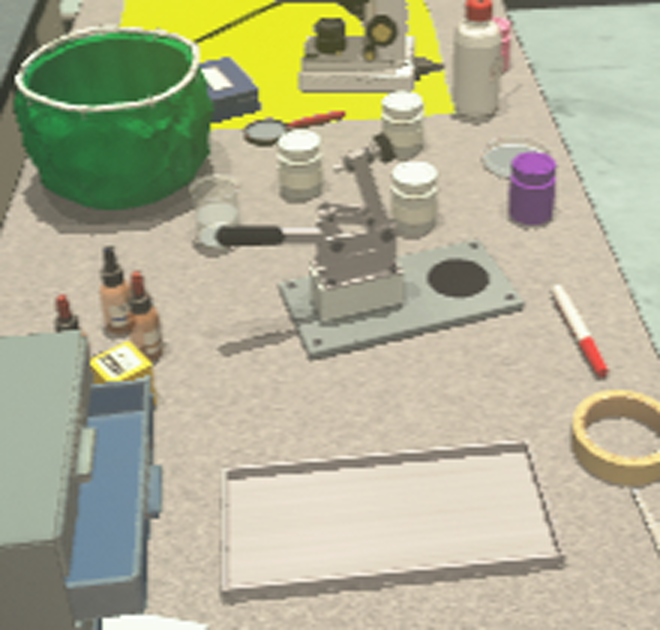

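```bash
python3 - <<'E'
from h import *
S=load("a_scene"); D=load("a_side")
for tag,(im,d,i) in (("scene",S),("side",D)):
    hsv=cv2.cvtColor(im,cv2.COLOR_BGR2HSV)
    P=pts(i,d)
    ok=(d>0)&(P[...,0]>0.1)&(P[...,0]<1.1)&(abs(P[...,1])<0.6)
    # lids: white and z 0.06..0.075
    m=(ok&(P[...,2]>0.062)&(P[...,2]<0.08)).astype(np.uint8)
    n,l,st,c=cv2.connectedComponentsWithStats(m)
    for k in range(1,n):
        if st[k,4]>25:
            q=P[l==k]; print(tag,"top",st[k],c[k].round(1),np.median(q,0).round(3),((q.min(0)+q.max(0))/2).round(3),np.ptp(q,axis=0).round(3),im[l==k].mean(0).round())
    # bed: dark, z .005-.02
    m=(ok&(P[...,2]>0.0)&(P[...,2]<0.022)&(hsv[...,2]<60)).astype(np.uint8)
    n,l,st,c=cv2.connectedComponentsWithStats(m)
    for k in range(1,n):
        if st[k,4]>60:
            q=P[l==k]; print(tag,"dark",st[k],c[k].round(1),ray(i,*c[k],0.012).round(4),((q.min(0)+q.max(0))/2).round(3),np.ptp(q,axis=0).round(3))
for n,i in (("scene",S[2]),("side",D[2])): print(n,[proj(i,[.5,0,0])])
E
```

```text
scene top [238 110  98  35 293] [286.9 126.3] [0.96  0.127 0.071] [0.866 0.07  0.071] [0.208 0.423 0.018] [ 97. 119. 131.]
scene top [263 121  13  12  75] [269.1 126.9] [0.869 0.169 0.072] [0.867 0.17  0.071] [0.069 0.067 0.018] [122. 140. 152.]
scene top [325 157  46  18 161] [348.8 162.5] [ 0.911 -0.252  0.072] [ 0.878 -0.271  0.071] [0.107 0.184 0.018] [41. 92. 17.]
scene top [377 166  53  28 182] [403.3 179.8] [ 0.955 -0.492  0.071] [ 0.955 -0.482  0.071] [0.027 0.235 0.018] [65. 82. 92.]
scene top [292 171  13   7  26] [298.6 173. ] [ 0.712 -0.121  0.068] [ 0.701 -0.134  0.068] [0.037 0.054 0.01 ] [178. 201. 217.]
scene top [246 174  10  15  34] [251.  181.3] [ 0.539 -0.003  0.069] [ 0.54  -0.005  0.071] [0.071 0.023 0.018] [105. 116. 130.]
scene top [318 180  53  20 141] [341.9 192.7] [ 0.718 -0.334  0.072] [ 0.756 -0.315  0.071] [0.112 0.192 0.018] [33. 78. 17.]
scene top [296 196  14  11 109] [302.4 200.8] [ 0.59  -0.231  0.068] [ 0.592 -0.231  0.068] [0.053 0.053 0.011] [231. 240. 241.]
scene top [258 205  14  11 113] [264.4 209.7] [ 0.457 -0.143  0.068] [ 0.461 -0.144  0.06
[... 2443 characters left out ...]
20. 127.]
side top [173 228   8   8  43] [177.  231.5] [0.79  0.024 0.073] [0.792 0.021 0.07 ] [0.021 0.023 0.016] [76. 88. 93.]
side top [182 237   8   7  42] [185.9 240.2] [0.758 0.071 0.073] [0.76  0.067 0.071] [0.022 0.017 0.015] [73. 86. 94.]
side top [158 244   8   7  35] [161.5 247.5] [0.824 0.1   0.075] [0.827 0.098 0.072] [0.021 0.019 0.016] [ 81.  94. 100.]
side top [ 82 347  88  24 495] [127.5 362. ] [0.841 0.462 0.071] [0.845 0.449 0.071] [0.172 0.039 0.018] [ 91. 102. 105.]
side top [ 60 349  16  35 153] [ 68.3 366.6] [0.962 0.463 0.071] [0.962 0.462 0.071] [0.003 0.08  0.018] [ 89. 106. 113.]
scene [array([244.88519044, 197.08483436])]
side [array([270.29250132, 239.11227116])]
```

```bash
python3 - <<'E'
from h import *
from scipy.ndimage import binary_opening
for tag in ("a_scene","a_side"):
    im,d,i=load(tag); P=pts(i,d)
    hsv=cv2.cvtColor(im,cv2.COLOR_BGR2HSV)
    # plate: z 0.006..0.018 region near
    m=((d>0)&(P[...,2]>0.007)&(P[...,2]<0.017)&(abs(P[...,0]-.5)<.22)&(abs(P[...,1])<.15)).astype(np.uint8)
    n,l,st,c=cv2.connectedComponentsWithStats(m); k=1+np.argmax(st[1:,4])
    uv=np.argwhere(l==k)[:,::-1]; xy=np.array([ray(i,u,v,.012)[:2] for u,v in uv])
    r=cv2.minAreaRect((xy*1000).astype(np.float32)); print(tag,"plate",r)
    b=cv2.boxPoints(r); print(b)
    # bed by dark
    m=((hsv[...,2]<75)&(np.linalg.norm(P[...,:2]-[.4275,-.011],axis=-1)<.06)&(P[...,2]<.03)).astype(np.uint8)
    n,l,st,c=cv2.connectedComponentsWithStats(m); k=1+np.argmax(st[1:,4]); print("bed",c[k],st[k],ray(i,*c[k],.012))
    # tray: rim z 0.01..0.022
    m=((d>0)&(P[...,2]>0.009)&(P[...,2]<0.022)&(abs(P[...,0]-.5)<.3)&(P[...,1]>.13)&(P[...,1]<.45)).astype(np.uint8)
    n,l,st,c=cv2.connectedComponentsWithStats(m)
    for k in range(1,n):
        if st[k,4]>30: print("t",st[k],c[k],np.median(P[l==k],0))
    # magnifier red handle, grip black
    m=((d>0)&(P[...,2]>0.075)&(hsv[...,2]<70)&(abs(P[...,0]-.58)<.2)&(abs(P[...,1])<.15)).astype(np.uint8)
    n,l,st,c=cv2.connectedComponentsWithStats(m)
    for k in range(1,n):
        if st[k,4]>15: q=P[l==k]; print("grip",st[k],c[k],np.median(q,0),q.min(0),q.max(0))
    m=((d>0)&(hsv[...,1]>150)&((hsv[...,0]<8)|(hsv[...,0]>172))&(P[...,0]>.5)&(P[...,0]<.75)&(P[...,1]<-.2)&(P[...,1]>-.45)).astype(np.uint8)
    q=P[m>0]; print("mag handle",len(q),q.min(0) if len(q) else 0,q.max(0) if len(q) else 0)
E
```

```text
a_scene plate ((487.9212341308594, -0.184234619140625), (242.9570770263672, 124.27960205078125), 14.416145324707031)
[[354.79718   29.755335]
 [385.73816  -90.611084]
 [621.0453   -30.123804]
 [590.1043    90.242615]]
bed [235.3442623 206.8852459] [229 202  14  11 122] [ 0.42660305 -0.01319211  0.012     ]
t [205 124  24  12 125] [214.632 129.992] [0.73088307 0.41140972 0.01317544]
t [229 131  19   9  38] [238.26315789 135.84210526] [0.76815389 0.28531409 0.01400313]
t [187 140  38  20  60] [204.6  147.65] [0.61687302 0.36241441 0.01274057]
t [208 148  24  22  45] [219.95555556 158.88888889] [0.59469389 0.23925137 0.0126149 ]
t [163 186  23  18 129] [174.03100775 194.21705426] [0.30762244 0.23194795 0.01831121]
grip [256 148   7  11  32] [259.40625 152.65625] [0.64893295 0.04132241 0.13133059] [0.61853692 0.03147169 0.12283755] [0.66931369 0.05088341 0.14149336]
grip [241 160   6   6  30] [243.6        162.03333333] [0.50417958 0.00165519 0.2002928 ] [ 0.49843466 -0.00803463  0.19102639] [0.52372199 0.01500629 0.21070141]
mag handle 22 [ 0.53431823 -0.40183135  0.00715055] [ 0.60588869 -0.38115067  0.01584827]
a_side plate ((493.3916931152344, 8.427268981933594), (239.87493896484375, 130.35299682617188), 14.194765090942383)
[[361.13367   42.20286 ]
 [393.0987   -84.170166]
 [625.6497   -25.348324]
 [593.6847   101.024704]]Traceback (most recent call last):
  File "<stdin>", line 14, in <module>
    return _wrapfunc(a, 'argmax', axis=axis, out=out, **kwds)
    return bound(*args, **kwds)
ValueError: attempt to get argmax of an empty sequence
```

```bash
python3 - <<'E'
from h import *
im,d,i=load("a_side"); P=pts(i,d); hsv=cv2.cvtColor(im,cv2.COLOR_BGR2HSV)
x,y=proj(i,[.4265,-.012,.012]); print(x,y, hsv[int(y)-8:int(y)+9:2,int(x),2])
sub=np.zeros(d.shape,bool); sub[int(y)-14:int(y)+15,int(x)-18:int(x)+19]=1
m=(sub&(hsv[...,2]<90)).astype(np.uint8)
n,l,st,c=cv2.connectedComponentsWithStats(m)
for k in range(1,n):
    if st[k,4]>20: print("bed",c[k],st[k],ray(i,*c[k],.012))
for tag in ("a_scene","a_side"):
    im,d,i=load(tag); P=pts(i,d);hsv=cv2.cvtColor(im,cv2.COLOR_BGR2HSV)
    # tray: dark rim pixel outline
    m=((d>0)&(P[...,2]>0.009)&(P[...,2]<0.022)&(P[...,0]>.35)&(P[...,0]<.72)&(P[...,1]>.15)&(P[...,1]<.40))
    q=P[m][:,:2]; r=cv2.minAreaRect((q*1000).astype(np.float32)); print(tag,len(q),r, cv2.boxPoints(r).tolist())
    m=((d>0)&(P[...,2]>0.075)&(hsv[...,2]<70)&(abs(P[...,0]-.58)<.2)&(abs(P[...,1])<.15)).astype(np.uint8)
    n,l,st,c=cv2.connectedComponentsWithStats(m)
    for k in range(1,n):
        if st[k,4]>15: q=P[l==k]; print("grip",st[k],c[k],np.median(q,0),q.min(0),q.max(0))
E
```

```text
292.15972775759286 232.57002734898333 [184 120  83  83  82  83  82  84 193]
bed [292.24861878 232.33149171] [283 227  19  12 181] [ 0.42602519 -0.01323426  0.012     ]
a_scene 195 ((535.5264282226562, 303.15130615234375), (384.52459716796875, 153.2703399658203), 6.391836166381836) [[335.92767333984375, 357.9060363769531], [352.99090576171875, 205.58847045898438], [735.1251831054688, 248.39657592773438], [718.0619506835938, 400.7141418457031]]
grip [256 148   7  11  32] [259.40625 152.65625] [0.64893295 0.04132241 0.13133059] [0.61853692 0.03147169 0.12283755] [0.66931369 0.05088341 0.14149336]
grip [241 160   6   6  30] [243.6        162.03333333] [0.50417958 0.00165519 0.2002928 ] [ 0.49843466 -0.00803463  0.19102639] [0.52372199 0.01500629 0.21070141]
a_side 831 ((535.7645874023438, 308.7508544921875), (378.2104187011719, 156.47219848632812), 4.715063571929932) [[340.8683166503906, 371.1776428222656], [353.7303771972656, 215.23495483398438], [730.660888671875, 246.32406616210938], [717.798828125, 402.2667541503906]]
grip [213 218  19   4  38] [220.63157895 219.65789474] [0.65464701 0.05224469 0.12718363] [0.62103525 0.04495102 0.11822679] [0.67349093 0.05863837 0.13736407]
```

```bash
python3 - <<'E'
from h import *
im,d,i=load("a_side")
for p in [(222,470),(526,443),(562,562),(222,597)]: print(ray(i,140+p[0]/3,140+p[1]/3,.016 if p[1]<500 else .010))
im,d,i=load("a_scene")
for p in [(33,155),(92,190),(215,95),(157,62)]: print(ray(i,160+p[0]/3,120+p[1]/3,.012))
E
```

```text
[0.6741106  0.24710047 0.016     ]
[0.39996678 0.23990891 0.016     ]
[0.39514187 0.36552717 0.01      ]
[0.67042414 0.37480828 0.01      ]
[0.3907363  0.35114236 0.012     ]
[0.39864806 0.22884234 0.012     ]
[0.66649759 0.23352476 0.012     ]
[0.66418984 0.36187255 0.012     ]
```

```bash
cat >> h.py <<'E'
from scipy.spatial.transform import Rotation as Ro
BED=np.array([.4263,-.0132]); A=np.radians(14.3); PX=np.array([np.cos(A),np.sin(A)]); PY=np.array([-PX[1],PX[0]])
def press(x,y,z): return np.array([*(BED+x*PX+y*PY),z])
def go(P,yaw=None):
    """shift units to bring TCP to P; yaw=desired heading (rad) of tool z axis"""
    o=ctrl.get_obs(); R=Ro.from_rotvec(o["tool_rot"]).as_matrix(); s=R.T@(np.asarray(P)-o["tool_pos"])/.04
    h=np.arctan2(R[1,2],R[0,2]); out=f"pos {o['tool_pos'].round(4)} zhead {np.degrees(h):.1f} q {o['q'].round(2)} F {o['contact_force'].round(1)} open {o['opening']:.4f} t {o['t']:.2f} shift {s.round(3)}"
    if yaw is not None:
        # turn about tool x (down): positive turn -> heading changes by -a
        a=-(yaw-h)*np.sign(-R[2,0]); a=(a+np.pi)%(2*np.pi)-np.pi; out+=f" turn {np.degrees(a)/5:.2f}"
    print(out); return s
E
python3 - <<'E'
from h import *
o=ctrl.get_obs(); R=Ro.from_rotvec(o["tool_rot"]).as_matrix(); print(R.round(3)); c=load("a_wrist")[2]["T"]; print(R.T@(c[:3,3]-o["tool_pos"]), R.T@c[:3,:3])
go([.461,-.142,.18],A+np.pi)
go([.461,-.142,.18],A)
E
```

```text
[[-0.001  0.363  0.932]
 [-0.001  0.932 -0.363]
 [-1.    -0.002 -0.   ]]
[-0.14439936  0.00056146 -0.07951365] [[ 3.49007262e-06 -3.08914442e-01  9.51089831e-01]
 [ 9.99999989e-01  1.40673984e-04  4.20214279e-05]
 [-1.46774622e-04  9.51089821e-01  3.08914439e-01]]
pos [0.2268 0.5819 0.2303] zhead -21.3 q [ 1.08  0.05  1.61  0.    1.48 -0.12] F [-0.1 -1.3  0.9] open 0.0854 t 0.15 shift [  1.28  -14.731  12.03 ] turn 28.88
pos [0.2268 0.5819 0.2303] zhead -21.3 q [ 1.08  0.05  1.61  0.    1.48 -0.12] F [-0.1 -1.3  0.9] open 0.0854 t 0.15 shift [  1.28  -14.731  12.03 ] turn -7.12
```

Emit:
drive_tool(commands="-1 -0.5 -14.7 12 -7.1;-1 -0.5 -14.7 12 -7.1;-1 -0.5 -14.7 12 -7.1;-1 -0.5 -14.7 12 -7.1;-1 -0.5 -14.7 12 -7.1;-1 -0.5 -14.7 12 -7.1;-1 -0.5 -14.7 12 -7.1;-1 -0.5 -14.7 12 -7.1", newtons=40)

```text
t: 0.82
tool_pos: [0.3277, 0.2695, 0.2398]
tool_rot: [-0.195, 1.562, 0.195]
contact_force: [0.5, -0.5, -0.1]
opening: 0.0854
```

```bash
python3 - <<'E'
from h import *
go([.461,-.142,.2],A)
im,d,i=load("a_scene"); P=pts(i,d)
m=(d>0)&(P[...,2]>.09)&(P[...,2]<.3)&(abs(P[...,0]-.37)<.12)&(P[...,1]<-.3)&(P[...,1]>-.52)
q=P[m]; print("bottle",len(q),np.percentile(q,[2,50,98],axis=0).round(3))
E
```

```text
pos [0.3277 0.2695 0.2398] zhead 14.3 q [ 0.51 -0.47  2.04 -0.    1.56 -1.31] F [ 0.5 -0.5 -0.1] open 0.0854 t 0.82 shift [  0.995 -10.79    0.697] turn -0.01
bottle 551 [[ 0.304 -0.519  0.092]
 [ 0.337 -0.435  0.133]
 [ 0.485 -0.391  0.239]]
```

Emit:
drive_tool(commands="-1 0 -10.8 0.7 0;-1 0 -10.8 0.7 0;-1 0 -10.8 0.7 0;-1 0 -10.8 0.7 0;-1 0 -10.8 0.7 0;-1 0 -10.8 0.7 0;-1 0 -10.8 0.7 0;-1 0 -10.8 0.7 0")

```text
t: 1.48
tool_pos: [0.4303, -0.0481, 0.24]
tool_rot: [-0.194, 1.561, 0.194]
contact_force: [0.9, -0.9, -0.3]
opening: 0.0856
```

```bash
python3 - <<'E'
from h import *
go([.461,-.142,.14],A)
im,d,i=grab("wrist","b_wrist"); grab("scene","b_scene")
E
```

```text
pos [ 0.4303 -0.0481  0.24  ] zhead 14.2 q [-0.28 -0.44  2.03  0.    1.56 -2.1 ] F [ 0.9 -0.9 -0.3] open 0.0856 t 1.48 shift [ 2.5   -2.463  0.168] turn -0.03
```

View pics/b_wrist.png

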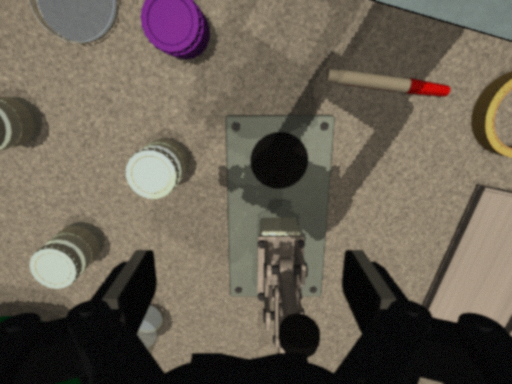

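View pics/b_scene.png

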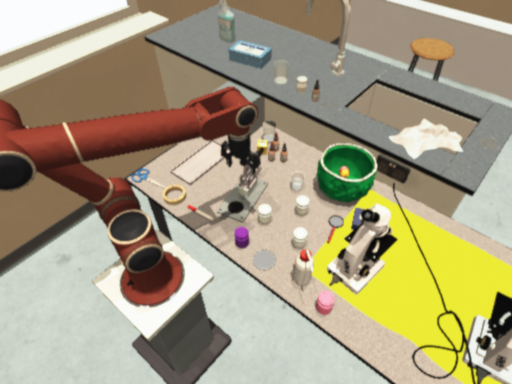

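```bash
python3 - <<'E'
from h import *
im,d,i=load("b_wrist"); g=cv2.cvtColor(im,cv2.COLOR_BGR2HSV)
def blob(m,u,v,z,name):
    n,l,st,c=cv2.connectedComponentsWithStats(m.astype(np.uint8)); k=l[v,u]
    cnt,_=cv2.findContours((l==k).astype(np.uint8),cv2.RETR_EXTERNAL,cv2.CHAIN_APPROX_NONE); e=cv2.fitEllipse(cv2.convexHull(cnt[0]))
    print(name,st[k],c[k],e,ray(i,*e[0],z))
blob((g[...,2]<60),279,160,.012,"bed")
w=(g[...,1]<50)&(g[...,2]>195)
blob(w,154,173,.0705,"A"); blob(w,60,263,.0705,"B")
# plate lower edges
p=(abs(g[...,0].astype(int)-g[140,235,0])<25)
print(g[140,235],g[270,330],g[60,100])
for n,(u,v) in dict(c1=(227,116),c2=(334,116),c3=(322,296),c4=(231,296)).items(): print(n,ray(i,u,v,.012))
for n,z in (("A",.0705),):
  print(i["T"][:3,3])
E
```

```text
bed [ 250   68   72  122 3431] [284.33401341 148.22879627] ((287.42266845703125, 124.8665771484375), (67.01296997070312, 139.23660278320312), 13.731761932373047) [ 0.38556437 -0.01356341  0.012     ]
A [ 127  152   48   46 1720] [150.47151163 174.27209302] ((150.35467529296875, 174.11346435546875), (44.739315032958984, 49.53685760498047), 124.75604248046875) [ 0.46100592 -0.14156184  0.0705    ]
B [  31  250   44   38 1208] [ 52.72268212 268.20695364] ((52.38964080810547, 268.3260192871094), (35.179561614990234, 45.162498474121094), 115.96864318847656) [ 0.59464917 -0.2300268   0.0705    ]
[ 32  36 121] [ 19  59 146] [ 17  60 152]
c1 [ 0.39273969 -0.08225168  0.012     ]
c2 [0.36326905 0.0344932  0.012     ]
c3 [0.5938315 0.0959798 0.012    ]
c4 [ 0.62395479 -0.02342292  0.012     ]
[ 0.35332213 -0.06698234  0.38433992]
```

Emit:
drive_tool(commands="-1 0.8 -1.2 0.1 0;-1 1.5 -2.4 0.16 0;-1 2.2 -2.45 0.16 0;-1 3 -2.45 0.16 0;-1 3.2 -2.45 0.16 0;-1 3.2 -2.45 0.16 0")

```text
t: 2.08
tool_pos: [0.4577, -0.1378, 0.108]
tool_rot: [-0.19, 1.569, 0.199]
contact_force: [-0.2, 0.7, -0.2]
opening: 0.0855
```

```bash
python3 - <<'E'
from h import *
go([.461,-.1415,.016],A)
E
```

```text
pos [ 0.4577 -0.1378  0.108 ] zhead 14.2 q [-0.45 -0.19  2.06  0.    1.28 -2.27] F [-0.2  0.7 -0.2] open 0.0855 t 2.08 shift [ 2.299 -0.125  0.072] turn -0.02
```

Emit:
drive_tool(commands="-1 0.3 -0.12 0.07 0;-1 0.9 -0.12 0.07 0;-1 1.5 -0.12 0.07 0;-1 2 -0.12 0.07 0;-1 2.3 -0.12 0.07 0;-1 2.3 -0.12 0.07 0;-1 2.3 -0.12 0.07 0")

```text
t: 2.67
tool_pos: [0.4654, -0.1431, 0.0214]
tool_rot: [-0.196, 1.561, 0.195]
contact_force: [0.7, 0.8, -0.1]
opening: 0.0854
```

```bash
python3 - <<'E'
from h import *
go([.461,-.1415,.016],A)
E
```

```text
pos [ 0.4654 -0.1431  0.0214] zhead 14.3 q [-0.45 -0.04  2.09  0.    1.1  -2.27] F [ 0.7  0.8 -0.1] open 0.0854 t 2.67 shift [ 0.136  0.067 -0.097] turn -0.01
```

Emit:
drive_tool(commands="-1 0.05 0 -0.1 0;-1 0.05 0 -0.1 0;0.2 0.05 0 -0.1 0;0.6 0.05 0 -0.1 0;0.6 0.05 0 -0.1 0;0.6 0.05 0 -0.1 0;0.6 0.05 0 -0.1 0;0.6 0.05 0 -0.1 0", newtons=40)

```text
t: 3.33
tool_pos: [0.4613, -0.1446, 0.019]
tool_rot: [-0.195, 1.561, 0.194]
contact_force: [-1.3, 0.8, 5.6]
opening: 0.0528
```

```bash
python3 - <<'E'
from h import *
go([*BED,.15],A)
grab("side","d_side");crop(load("d_side")[0],"d_c",180,120,360,260,4)
E
```

```text
pos [ 0.4613 -0.1446  0.019 ] zhead 14.2 q [-0.46 -0.05  2.1   0.    1.09 -2.28] F [-1.3  0.8  5.6] open 0.0528 t 3.33 shift [-3.279  3.397 -0.039] turn -0.02
```

View pics/d_c.png

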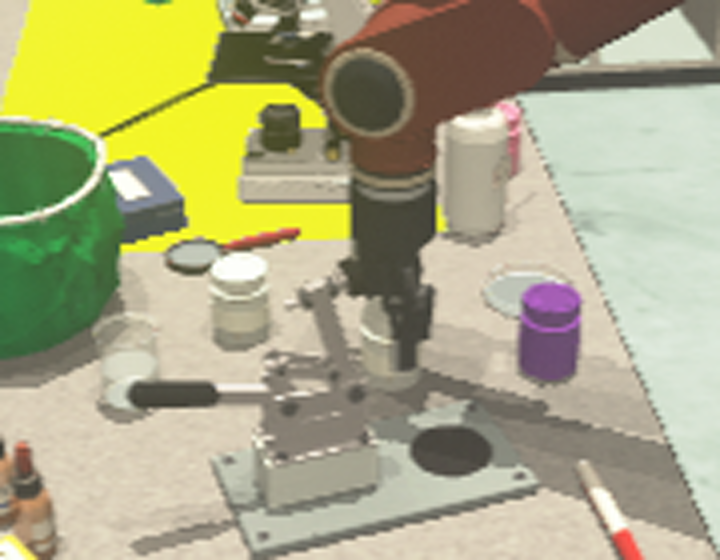

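Emit:
drive_tool(commands="0.6 -0.4 0 0 0;0.6 -1 0 0 0;0.6 -1 0.5 0 0;0.6 -1 1.2 0 0;0.6 -1 2 0 0;0.6 -1 2.8 0 0;0.6 -1 3.3 0 0;0.6 -1 3.4 0 0")

```text
t: 4.05
tool_pos: [0.4254, -0.01, 0.0568]
tool_rot: [-0.196, 1.564, 0.198]
contact_force: [0.2, 0.3, -2.6]
opening: 0.053
```

```bash
python3 - <<'E'
from h import *
B=[.4267,-.0125]
go([*B,.032],A)
grab("side","e_side");crop(load("e_side")[0],"e_c",180,120,360,260,4)
grab("wrist","e_wrist")
E
```

```text
pos [ 0.4254 -0.01    0.0568] zhead 14.4 q [-0.2  -0.27  2.21  0.    1.2  -2.02] F [ 0.2  0.3 -2.6] open 0.0530 t 4.05 shift [ 0.621 -0.07   0.017] turn 0.01
```

View pics/e_c.png

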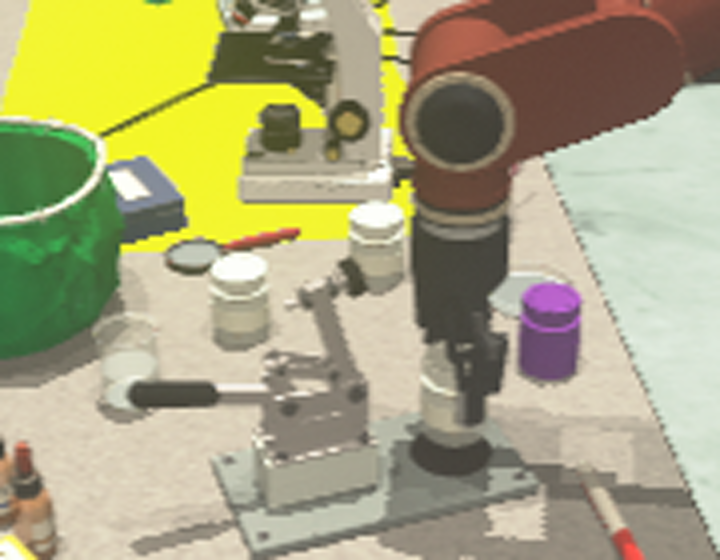

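View pics/e_wrist.png

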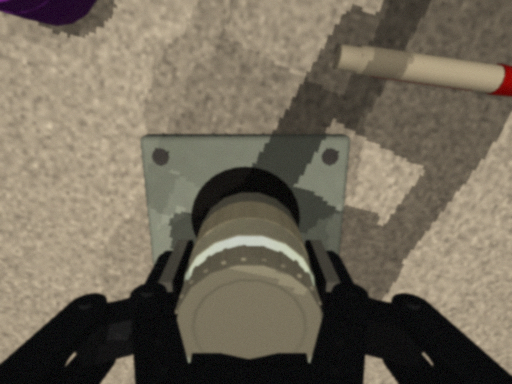

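Emit:
drive_tool(commands="0.6 0.3 -0.07 0 0;0.6 0.5 -0.07 0 0;0.6 0.62 -0.07 0 0;0.6 0.65 -0.07 0 0;0.6 0.65 -0.07 0 0")

```text
t: 4.57
tool_pos: [0.4278, -0.0157, 0.0316]
tool_rot: [-0.193, 1.563, 0.194]
contact_force: [0.1, 0.3, -0.7]
opening: 0.0532
```

```bash
python3 - <<'E'
from h import *
B=[.4267,-.0125]
go([*B,.032],A)
grab("wrist","f_wrist");im,d,i=load("f_wrist")
print(proj(i,[.4267,-.0125,.012]))
E
```

```text
pos [ 0.4278 -0.0157  0.0316] zhead 14.1 q [-0.21 -0.22  2.22 -0.    1.14 -2.03] F [ 0.1  0.3 -0.7] open 0.0532 t 4.57 shift [-0.01   0.084 -0.006] turn -0.03
[253.71299728 233.19141168]
```

View pics/f_wrist.png

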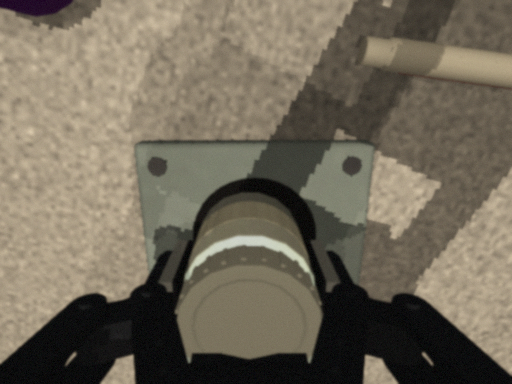

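Emit:
drive_tool(commands="0.6 0 0.08 0 0;0.6 0.05 0.08 0 0;0.6 0.05 0.08 0 0;-0.8 0.05 0.08 0 0;-0.8 0.05 0.08 0 0;-1 0.05 0.08 0 0;-1 -0.5 0.08 0 0;-1 -1 0.08 0 0")

```text
t: 5.28
tool_pos: [0.4258, -0.0118, 0.0712]
tool_rot: [-0.194, 1.565, 0.196]
contact_force: [0.5, -0.2, 0.9]
opening: 0.0855
```

```bash
python3 - <<'E'
from h import *
go(press(0,0,.2))
E
```

```text
pos [ 0.4258 -0.0118  0.0712] zhead 14.2 q [-0.2  -0.29  2.2  -0.    1.23 -2.02] F [ 0.5 -0.2  0.9] open 0.0855 t 5.28 shift [-3.22  -0.032 -0.006]
```

Emit:
drive_tool(commands="-1 -1 0 0 0;-1 -2 0 0 0;-1 -3 0 0 0;-1 -4 0 0 0;-1 -5 0 0 0;-1 -5 0 0.5 0;-1 -5 0 1.3 0;-1 -5 0 2 0")

```text
t: 5.95
tool_pos: [0.5064, 0.0077, 0.2737]
tool_rot: [-0.195, 1.558, 0.193]
contact_force: [-0.4, -0.3, -0.6]
opening: 0.0854
```

```bash
python3 - <<'E'
from h import *
grab("wrist","g_wrist"); grab("scene","g_scene"); grab("side","g_side")
print(press(.228,0,.125))
go(press(.228,0,.25))
im,d,i=load("g_side"); crop(im,"g_sc",180,120,360,260,4)
E
```

```text
[0.64723559 0.04311577 0.125     ]
pos [0.5053 0.0078 0.2711] zhead 14.3 q [-0.13 -0.26  1.84 -0.    1.57 -1.95] F [0.6 0.3 0.2] open 0.0857 t 6.10 shift [ 0.52  -0.019  3.656]
```

View pics/g_wrist.png

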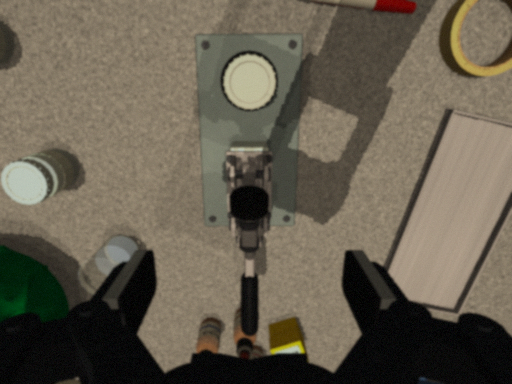

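View pics/g_sc.png

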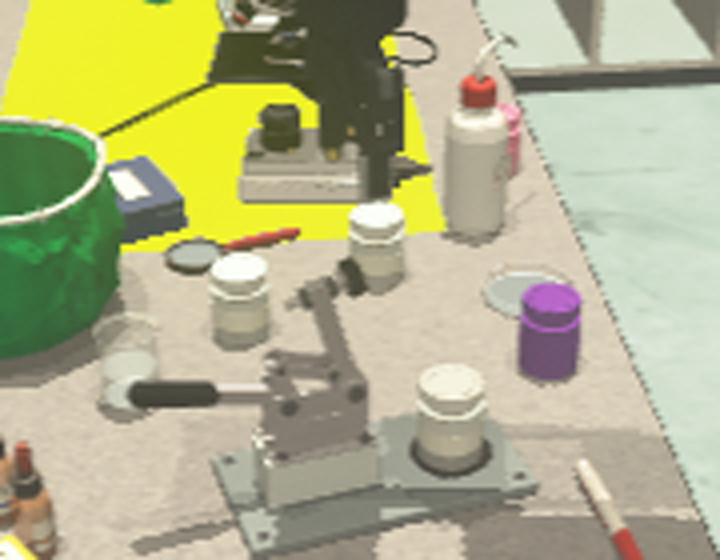

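```bash
python3 - <<'E'
from h import *
im,d,i=load("g_wrist"); g=cv2.cvtColor(im,cv2.COLOR_BGR2HSV)
m=(g[...,2]<60); m[:276]=0; m[335:]=0; m[:,:225]=0; m[:,275:]=0
ys,xs=np.nonzero(m); print(xs.min(),xs.max(),ys.min(),ys.max(),[ray(i,xs[abs(ys-y)<2].mean(),y,.125).round(4) for y in (285,300,320)])
w=(g[...,1]<60)&(g[...,2]>180); n,l,st,c=cv2.connectedComponentsWithStats(w.astype(np.uint8)); k=l[82,249]; print(st[k],c[k],ray(i,*c[k],.0825))
for p in ((447,110),(511,126),(388,293),(448,309)): print(ray(i,*p,.016))
E
```

```text
238 257 276 334 [array([0.6252, 0.0386, 0.125 ]), array([0.6434, 0.043 , 0.125 ]), array([0.6688, 0.0488, 0.125 ])]
[ 225   56   49   52 1738] [249.73302647  82.67548907] [ 0.42881284 -0.01054727  0.0825    ]
[0.40083483 0.22812207 0.016     ]
[0.39925992 0.31231238 0.016     ]
[0.66173331 0.25656788 0.016     ]
[0.66603624 0.35333107 0.016     ]
```

Emit:
drive_tool(commands="-1 0 0 1 0;-1 0 0 2 0;-1 0 0 3 0;-1 0.6 0 3.65 0;-1 1.5 0 3.65 0;-1 2.3 0 3.65 0;-1 2.5 0 3.65 0;-1 2.5 0 3.65 0")

```text
t: 6.77
tool_pos: [0.6432, 0.0432, 0.168]
tool_rot: [-0.194, 1.57, 0.195]
contact_force: [-0.6, 0.6, 1.2]
opening: 0.0852
```

```bash
python3 - <<'E'
from h import *
go(press(.228,0,.108))
grab("wrist","i_wrist")
E
```

```text
pos [0.6432 0.0432 0.168 ] zhead 14.2 q [-0.05  0.15  1.62 -0.    1.38 -1.87] F [-0.6  0.6  1.2] open 0.0852 t 6.77 shift [ 1.498 -0.029  0.108]
```

View pics/i_wrist.png

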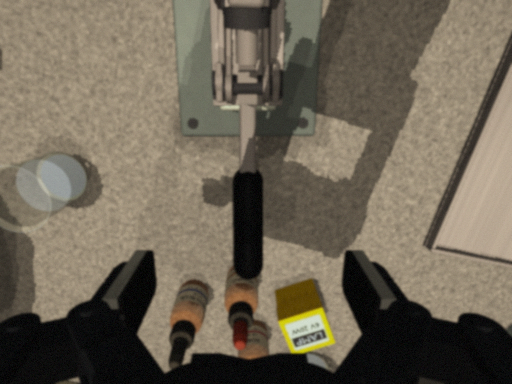

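Emit:
drive_tool(commands="-1 0.6 0 0.05 0;-1 1.2 0 0.05 0;-1 1.48 0 0.05 0;-1 1.48 0 0.05 0;-1 1.48 0 0.05 0")

```text
t: 7.23
tool_pos: [0.6487, 0.0437, 0.1146]
tool_rot: [-0.195, 1.56, 0.194]
contact_force: [-0.1, 0.2, -0.5]
opening: 0.0855
```

```bash
python3 - <<'E'
from h import *
go(press(.228,0,.108))
E
```

```text
pos [0.6487 0.0437 0.1146] zhead 14.2 q [-0.05  0.2   1.65  0.    1.29 -1.87] F [-0.1  0.2 -0.5] open 0.0855 t 7.23 shift [ 0.164 -0.004 -0.04 ]
```

Emit:
drive_tool(commands="-1 0.12 0 -0.04 0;0 0.12 0 -0.04 0;0.8 0.12 0 -0.04 0;0.9 0.12 0 -0.04 0;0.9 0.12 0 -0.04 0;0.9 0.12 0 -0.04 0;0.9 0.12 0 -0.04 0;0.9 0.12 0 -0.04 0", newtons=60)

```text
t: 7.9
tool_pos: [0.6468, 0.0434, 0.1085]
tool_rot: [-0.195, 1.562, 0.195]
contact_force: [-1.4, -0.7, 1.7]
opening: 0.0171
```

```bash
python3 - <<'E'
from h import *
s0=go(press(.228,0,.108))
for k in range(0,17):
    th=min(1.62,k*1.62/16); a=.24+th; a0=.24
    print(k,round(th,2), "x %.2f z %.2f"%(-.088*(np.sin(a)-np.sin(a0))/.04, .088*(np.cos(a)-np.cos(a0))/.04))
E
```

```text
pos [0.6468 0.0434 0.1085] zhead 14.2 q [-0.05  0.21  1.66 -0.    1.28 -1.87] F [-1.4 -0.7  1.7] open 0.0171 t 7.90 shift [ 0.012 -0.01   0.009]
0 0.0 x -0.00 z 0.00
1 0.1 x -0.21 z -0.06
2 0.2 x -0.42 z -0.15
3 0.3 x -0.62 z -0.25
4 0.41 x -0.80 z -0.38
5 0.51 x -0.97 z -0.52
6 0.61 x -1.13 z -0.68
7 0.71 x -1.26 z -0.86
8 0.81 x -1.39 z -1.04
9 0.91 x -1.49 z -1.24
10 1.01 x -1.57 z -1.45
11 1.11 x -1.63 z -1.66
12 1.22 x -1.66 z -1.88
13 1.32 x -1.68 z -2.10
14 1.42 x -1.67 z -2.33
15 1.52 x -1.64 z -2.55
16 1.62 x -1.59 z -2.76
```

Emit:
drive_tool(commands="0.9 -0.21 0 -0.06 0;0.9 -0.42 0 -0.15 0;0.9 -0.62 0 -0.25 0;0.9 -0.8 0 -0.38 0;0.9 -0.97 0 -0.52 0;0.9 -1.13 0 -0.68 0;0.9 -1.26 0 -0.86 0;0.9 -1.39 0 -1.04 0")

```text
t: 8.57
tool_pos: [0.6021, 0.0321, 0.1603]
tool_rot: [-0.195, 1.572, 0.194]
contact_force: [-11.7, -7.5, -17.8]
opening: 0.0162
```

```bash
python3 - <<'E'
from h import *
go(press(.228,0,.108)); grab("side","j_side");crop(load("j_side")[0],"j_c",180,120,360,260,4)
E
```

```text
pos [0.6021 0.0321 0.1603] zhead 14.2 q [-0.07  0.06  1.73 -0.    1.37 -1.89] F [-11.7  -7.5 -17.8] open 0.0162 t 8.57 shift [ 1.296 -0.011  1.175]
```

View pics/j_c.png

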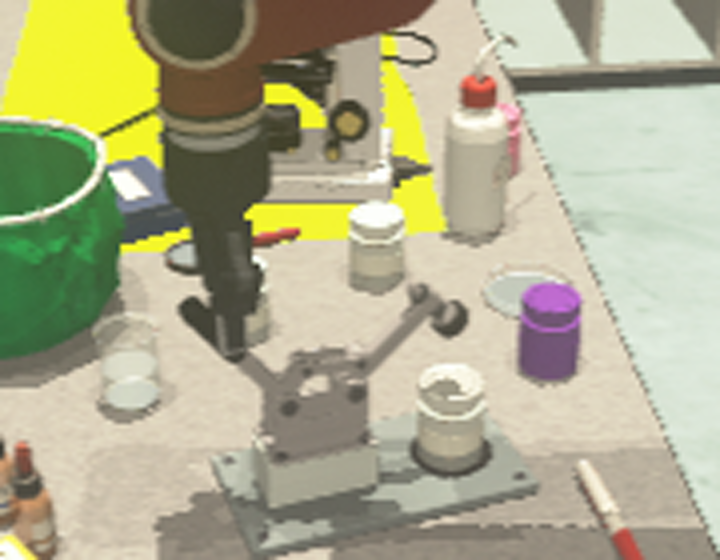

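Emit:
drive_tool(commands="0.9 0 0 0 0;0.9 -0.05 0 -0.1 0;0.9 -0.1 0 -0.2 0;0.9 -0.15 0 -0.3 0;0.9 -0.18 0 -0.41 0;0.9 -0.21 0 -0.52 0;0.9 -0.24 0 -0.62 0;0.9 -0.24 0 -0.62 0", newtons=110)

```text
t: 9.28
tool_pos: [0.5829, 0.0272, 0.1757]
tool_rot: [-0.195, 1.558, 0.194]
contact_force: [0.1, -0.5, -1.0]
opening: 0.0039
```

```bash
python3 - <<'E'
from h import *
go(press(.228,0,.108)); grab("side","k_side");crop(load("k_side")[0],"k_c",180,120,360,260,4)
E
```

```text
pos [0.5829 0.0272 0.1757] zhead 14.2 q [-0.08 -0.01  1.77  0.    1.38 -1.9 ] F [ 0.1 -0.5 -1. ] open 0.0039 t 9.28 shift [ 1.699 -0.007  1.65 ]
```

View pics/k_c.png

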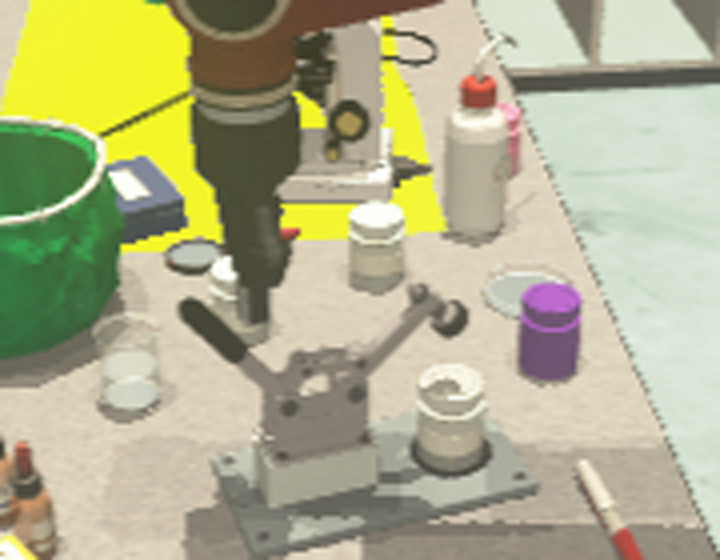

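Emit:
drive_tool(commands="1 -1 0 0 0;1 -1.5 0 0 0;1 -1.5 0 1 0;1 -1.5 0 2 0;1 -1.5 0 2.45 0;1 -0.9 0 2.45 0;1 0 0 2.45 0;1 0.2 0 2.45 0", newtons=40)

```text
t: 10.0
tool_pos: [0.6749, 0.0516, 0.1592]
tool_rot: [-0.194, 1.57, 0.196]
contact_force: [-1.5, -0.1, -2.2]
opening: -0.0001
```

```bash
python3 - <<'E'
from h import *
go(press(.26,0,.168)); grab("side","l_side");crop(load("l_side")[0],"l_c",180,120,360,260,4)
E
```

```text
pos [0.6749 0.0516 0.1592] zhead 14.2 q [-0.03  0.23  1.54  0.    1.38 -1.85] F [-1.5 -0.1 -2.2] open -0.0001 t 10.00 shift [-0.22  -0.033  0.076]
```

View pics/l_c.png

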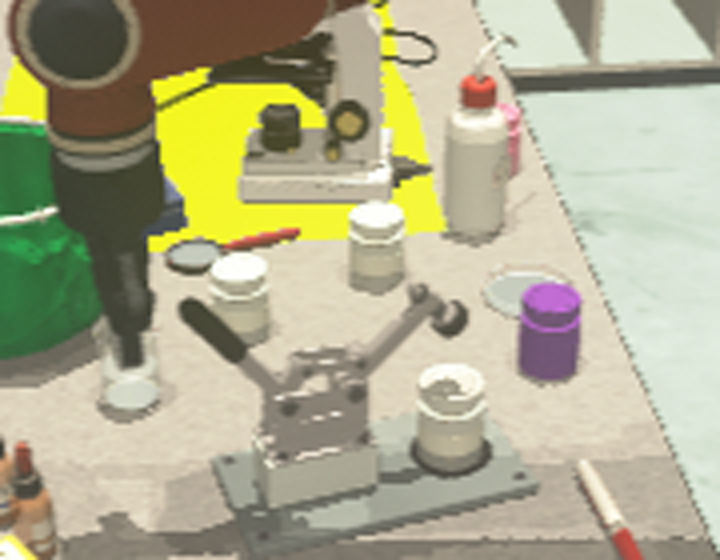

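Emit:
drive_tool(commands="1 -0.2 0 -0.3 0;1 -0.2 0 -0.65 0;1 -0.2 0 -1 0;1 -0.2 0 -1.3 0;1 -0.2 0 -1.6 0;1 -0.2 0 -1.9 0;1 -0.2 0 -2.1 0;1 -0.2 0 -2.3 0")

```text
t: 10.72
tool_pos: [0.5889, 0.0287, 0.1754]
tool_rot: [-0.194, 1.557, 0.194]
contact_force: [4.5, 2.6, 1.1]
opening: 0.0001
```

```bash
python3 - <<'E'
from h import *
go(press(.146,0,.168)); grab("side","m_side");crop(load("m_side")[0],"m_c",180,120,360,260,4)
E
```

```text
pos [0.5889 0.0287 0.1754] zhead 14.2 q [-0.08  0.01  1.75  0.    1.38 -1.9 ] F [4.5 2.6 1.1] open 0.0001 t 10.72 shift [ 0.183 -0.011 -0.549]
```

View pics/m_c.png

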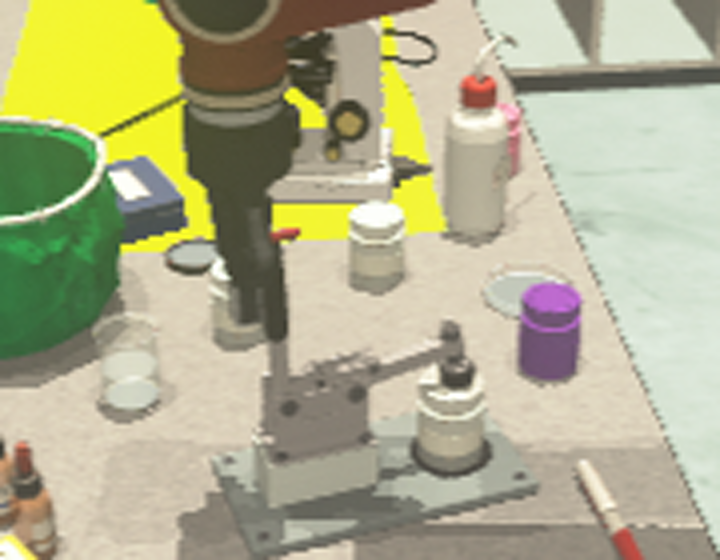

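Emit:
drive_tool(commands="1 0.1 0 -0.1 0;1 0.15 0 -0.2 0;1 0.15 0 -0.3 0;1 0.15 0 -0.36 0;1 0.15 0 -0.42 0;1 0.15 0 -0.48 0;1 0.15 0 -0.54 0;1 0.15 0 -0.54 0")

```text
t: 11.43
tool_pos: [0.5677, 0.0236, 0.1666]
tool_rot: [-0.194, 1.559, 0.195]
contact_force: [5.8, 1.9, -2.5]
opening: -0.0
```

```bash
python3 - <<'E'
from h import *
go(press(.146,0,.168)); grab("side","n_side");crop(load("n_side")[0],"n_c",180,120,360,260,4)
E
```

```text
pos [0.5677 0.0236 0.1666] zhead 14.2 q [-0.09 -0.04  1.81  0.    1.36 -1.91] F [ 5.8  1.9 -2.5] open -0.0000 t 11.43 shift [-0.035 -0.019 -0.004]
```

View pics/n_c.png

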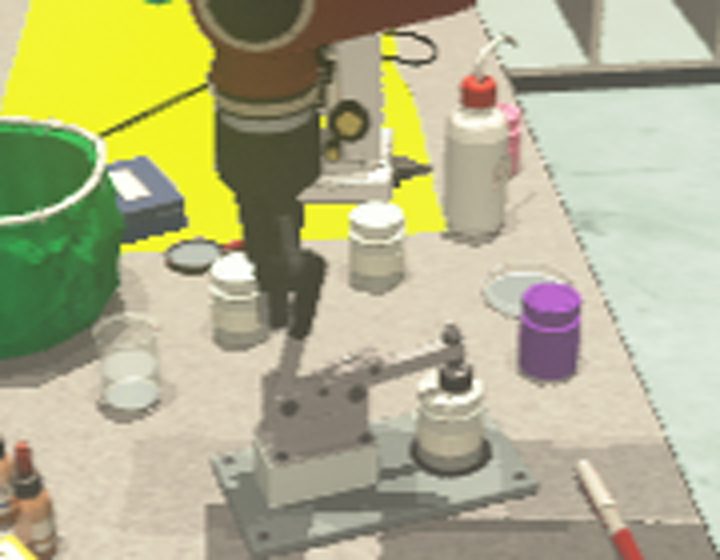

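Emit:
drive_tool(commands="1 0 0 -0.08 0;1 0 0 -0.15 0;1 0 0 -0.2 0;1 0 0 -0.2 0;1 0 0 -0.2 0")

```text
t: 11.9
tool_pos: [0.5665, 0.0234, 0.1688]
tool_rot: [-0.192, 1.54, 0.196]
contact_force: [26.8, 7.9, -9.5]
opening: -0.0
```

```bash
python3 - <<'E'
from h import *
go(press(.146,0,.168)); grab("side","o_side");crop(load("o_side")[0],"o_c",220,160,320,240,7)
E
```

```text
pos [0.5665 0.0234 0.1688] zhead 14.2 q [-0.09 -0.05  1.82  0.01  1.35 -1.91] F [26.8  7.9 -9.5] open -0.0000 t 11.90 shift [ 0.02  -0.022  0.027]
```

View pics/o_c.png

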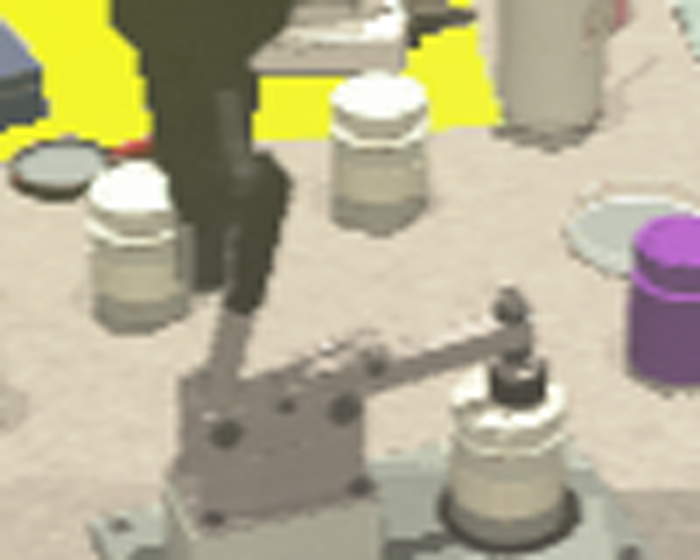

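Emit:
drive_tool(commands="1 0 0 0.35 0;1 -1 0 0.35 0;1 -2 0 0.3 0;1 -2.1 0 -0.3 0;1 -2.1 0 -1.2 0;1 -2.1 0 -1.8 0;1 -1.6 0 -1.8 0;1 -0.8 0 -1.8 0")

```text
t: 12.62
tool_pos: [0.4906, 0.0031, 0.2025]
tool_rot: [-0.196, 1.555, 0.192]
contact_force: [0.1, -0.5, 0.1]
opening: 0.0001
```

```bash
cat >> h.py <<'E'
def tcp_press():
    p=ctrl.get_obs()["tool_pos"]; e=p[:2]-BED; return np.array([e@PX,e@PY,p[2]])
def opening_path(avals,r=.088,off=.011):
    c=tcp_press(); print("press tcp",c.round(4))
    for a in avals:
        x=.142+r*np.cos(a)-.0095*np.sin(a)-off; z=.104+r*np.sin(a)+.0095*np.cos(a)
        print("a %.2f th %.2f  x %.2f z %.2f  (%.3f %.3f)"%(a,a-.24,-(z-c[2])/.04,(x-c[0])/.04,x,z))
E
python3 - <<'E'
from h import *
go(press(.075,0,.19)); grab("side","p_side");crop(load("p_side")[0],"p_c",180,120,360,260,4)
opening_path(np.linspace(1.83,.2,15))
E
```

```text
pos [0.4906 0.0031 0.2025] zhead 14.2 q [-0.15 -0.26  1.95 -0.    1.44 -1.96] F [ 0.1 -0.5  0.1] open 0.0001 t 12.62 shift [0.314 0.005 0.216]
press tcp [0.0618 0.0019 0.1923]
a 1.83 th 1.59  x 0.14 z 0.94  (0.099 0.187)
a 1.71 th 1.47  x 0.06 z 1.18  (0.109 0.190)
a 1.60 th 1.36  x 0.01 z 1.44  (0.119 0.192)
a 1.48 th 1.24  x -0.01 z 1.69  (0.129 0.192)
a 1.36 th 1.12  x 0.00 z 1.95  (0.140 0.192)
a 1.25 th 1.01  x 0.04 z 2.20  (0.150 0.190)
a 1.13 th 0.89  x 0.11 z 2.45  (0.160 0.188)
a 1.02 th 0.78  x 0.21 z 2.69  (0.169 0.184)
a 0.90 th 0.66  x 0.34 z 2.91  (0.178 0.179)
a 0.78 th 0.54  x 0.49 z 3.12  (0.187 0.173)
a 0.67 th 0.43  x 0.66 z 3.31  (0.194 0.166)
a 0.55 th 0.31  x 0.86 z 3.48  (0.201 0.158)
a 0.43 th 0.19  x 1.07 z 3.63  (0.207 0.150)
a 0.32 th 0.08  x 1.30 z 3.75  (0.212 0.140)
a 0.20 th -0.04  x 1.54 z 3.84  (0.215 0.131)
```

View pics/p_c.png

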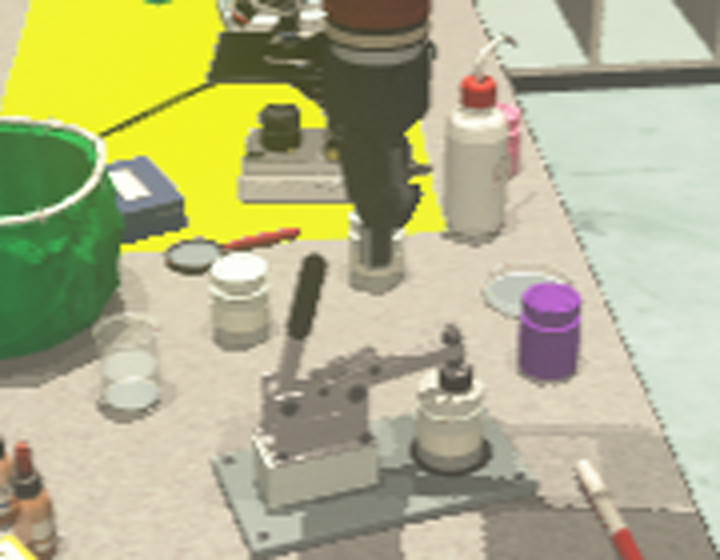

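Emit:
drive_tool(commands="1 0.1 0 0.6 0;1 0.1 0 1 0;1 0.1 0 1.3 0;1 0.05 0 1.6 0;1 0.05 0 1.95 0;1 0.1 0 2.2 0;1 0.15 0 2.45 0;1 0.25 0 2.7 0")

```text
t: 13.33
tool_pos: [0.5932, 0.0302, 0.1881]
tool_rot: [-0.195, 1.568, 0.195]
contact_force: [-4.5, -0.4, -0.7]
opening: 0.0
```

```bash
python3 - <<'E'
from h import *
grab("side","q_side");crop(load("q_side")[0],"q_c",180,120,360,260,4); print(ctrl.get_obs()["contact_force"])
opening_path(np.linspace(1.02,.2,8))
E
```

```text
[-1.4901228  -1.19598797 -0.96357363]
press tcp [0.1738 0.0009 0.1872]
a 1.02 th 0.78  x 0.08 z -0.12  (0.169 0.184)
a 0.90 th 0.66  x 0.20 z 0.11  (0.178 0.179)
a 0.79 th 0.55  x 0.36 z 0.32  (0.186 0.173)
a 0.67 th 0.43  x 0.53 z 0.51  (0.194 0.166)
a 0.55 th 0.31  x 0.72 z 0.68  (0.201 0.158)
a 0.43 th 0.19  x 0.94 z 0.83  (0.207 0.150)
a 0.32 th 0.08  x 1.17 z 0.95  (0.212 0.140)
a 0.20 th -0.04  x 1.41 z 1.04  (0.215 0.131)
```

View pics/q_c.png

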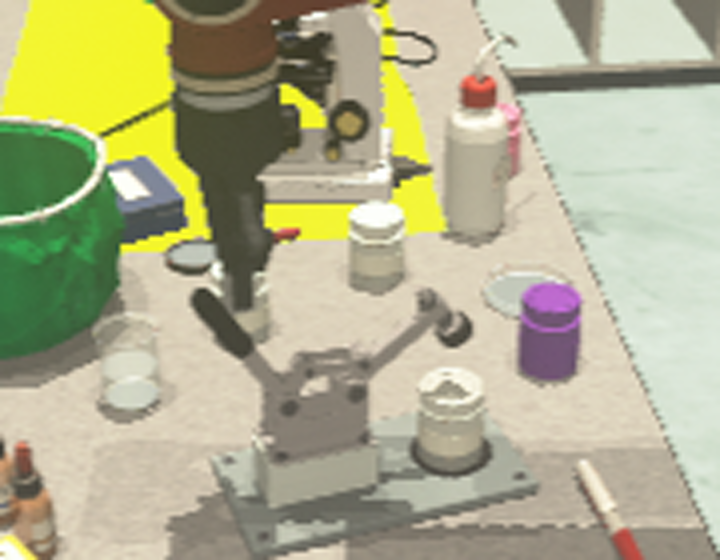

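Opening works; continue down along the arc, ending slightly past the open stop.

Emit:
drive_tool(commands="1 0.2 0 0.15 0;1 0.4 0 0.35 0;1 0.6 0 0.55 0;1 0.8 0 0.72 0;1 1 0 0.85 0;1 1.2 0 0.97 0;1 1.4 0 1.05 0;1 1.45 0 1.05 0")

```text
t: 14.05
tool_pos: [0.6371, 0.0407, 0.1328]
tool_rot: [-0.195, 1.558, 0.194]
contact_force: [-1.0, 1.8, 13.1]
opening: 0.0002
```

```bash
python3 - <<'E'
from h import *
print(ctrl.get_obs()["contact_force"])
grab("side","r_side");crop(load("r_side")[0],"r_c",180,120,360,260,4); print(ctrl.get_obs()["contact_force"])
opening_path([.24])
E
```

```text
[-0.95772843  1.78868742 13.1275114 ]
[1.1600317  0.25466161 7.59898918]
press tcp [2.175e-01 2.000e-04 1.330e-01]
a 0.24 th 0.00  x -0.03 z -0.08  (0.214 0.134)
```

View pics/r_c.png

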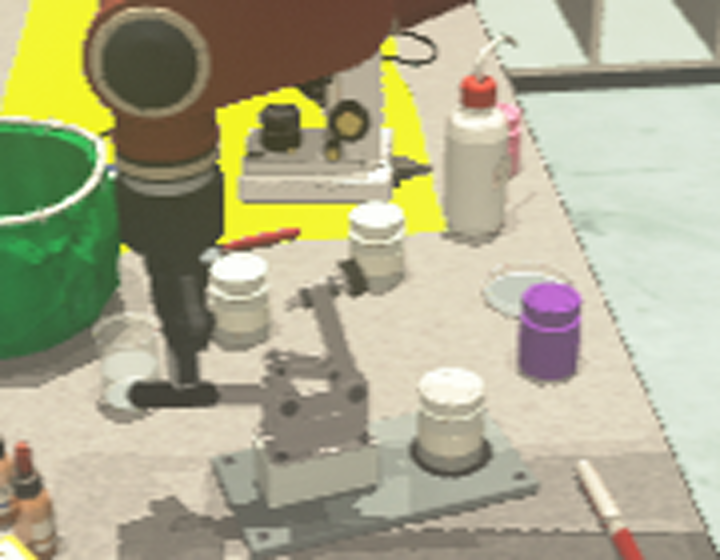

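Emit:
drive_tool(commands="1 -1 0 0 0;1 -2 0 0 0;-1 -3 0 -0.2 0;-1 -3.4 0 -1 0;-1 -3.4 0 -2 0;-1 -3.4 0 -3 0;-1 -3.4 0 -4 0;-1 -3.4 0 -5 0")

```text
t: 14.77
tool_pos: [0.4392, -0.0087, 0.266]
tool_rot: [-0.195, 1.563, 0.195]
contact_force: [0.1, -0.9, 1.1]
opening: 0.0725
```

```bash
python3 - <<'E'
from h import *
print(tcp_press())
go([.428,-.0115,.1],A)
im,d,i=grab("wrist","s_wrist")
print(tcp_press())
go([.428,-.0115,.1],A)
g=cv2.cvtColor(im,cv2.COLOR_BGR2HSV)
w=(g[...,1]<60)&(g[...,2]>170); n,l,st,c=cv2.connectedComponentsWithStats(w.astype(np.uint8))
for k in range(1,n):
    if st[k,4]>400: print(st[k],c[k],ray(i,*c[k],.078))
E
```

```text
[0.01365931 0.00118765 0.26602799]
pos [ 0.4392 -0.0087  0.266 ] zhead 14.2 q [-0.19 -0.43  1.98 -0.    1.6  -2.01] F [ 0.1 -0.9  1.1] open 0.0725 t 14.77 shift [ 4.151e+00 -1.000e-03 -2.840e-01] turn -0.01
[0.00771052 0.00217474 0.26488345]
pos [ 0.4332 -0.0092  0.2649] zhead 14.2 q [-0.19 -0.45  1.99 -0.    1.6  -2.01] F [-1.1  1.3 -1.4] open 0.0790 t 14.82 shift [ 4.123 -0.026 -0.117] turn -0.03
[ 225  130   42   43 1259] [243.80698967 149.26290707] [ 0.42575567 -0.01668586  0.078     ]
[431 220  60  83 876] [455.85844749 276.83561644] [0.51207478 0.26310974 0.078     ]
[   9  224   44   38 1277] [ 30.75019577 242.59984338] [ 0.58954495 -0.22584785  0.078     ]
[402 260  36  47 661] [417.15279879 284.59455371] [0.53321704 0.22299681 0.078     ]
```

View pics/s_wrist.png

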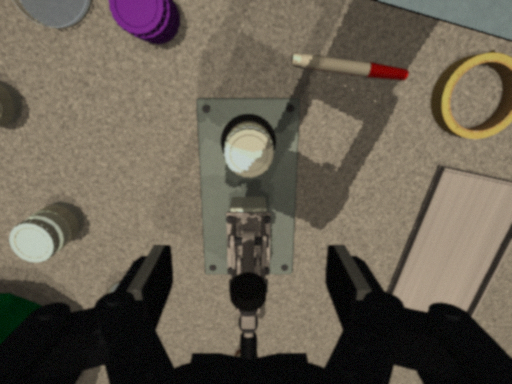

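Emit:
drive_tool(commands="-1 0 -0.05 -0.1 0;-1 1 -0.05 -0.1 0;-1 2 -0.05 -0.1 0;-1 3 -0.05 -0.1 0;-1 4 -0.05 -0.1 0;-1 5 -0.05 -0.1 0;-1 5.5 -0.05 -0.1 0;-1 5.5 -0.05 -0.1 0")

```text
t: 15.48
tool_pos: [0.4334, -0.0105, 0.0409]
tool_rot: [-0.192, 1.574, 0.198]
contact_force: [-0.7, -0.2, -1.3]
opening: 0.0855
```

```bash
python3 - <<'E'
from h import *
go([.4275,-.012,.033],A)
E
```

```text
pos [ 0.4334 -0.0105  0.0409] zhead 14.2 q [-0.2  -0.21  2.2   0.    1.17 -2.02] F [-0.7 -0.2 -1.3] open 0.0855 t 15.48 shift [ 0.199 -0.001 -0.149] turn -0.02
```

Emit:
drive_tool(commands="-1 0.05 0 0 0;-1 0.05 0 0 0;0 0.05 0 0 0;0.6 0.05 0 0 0;0.6 0.05 0 0 0;0.6 0.05 0 0 0;0.6 0.05 0 0 0;0.6 0.05 0 0 0", newtons=40)

```text
t: 16.15
tool_pos: [0.4394, -0.0116, 0.0476]
tool_rot: [-0.195, 1.558, 0.194]
contact_force: [-2.4, 1.6, 6.1]
opening: 0.052
```

```bash
python3 - <<'E'
from h import *
go([.446,.298,.08],A)
go([.446,.298,.08],np.radians(1.7))
grab("side","t_side")
E
```

```text
pos [ 0.4394 -0.0116  0.0476] zhead 14.2 q [-0.2  -0.22  2.19  0.    1.16 -2.02] F [-2.4  1.6  6.1] open 0.0520 t 16.15 shift [-0.811  7.463  2.061] turn -0.02
pos [ 0.4394 -0.0116  0.0476] zhead 14.2 q [-0.2  -0.22  2.19  0.    1.16 -2.02] F [-2.4  1.6  6.1] open 0.0520 t 16.15 shift [-0.811  7.463  2.061] turn 2.50
```

Emit:
drive_tool(commands="0 0 0 0 0;-1 0 0 0 0;-1 0 0 0 0;-1 0 0 -0.28 0;-1 0 0 -0.28 0;-1 0.2 0 -0.28 0;-1 0.4 0 -0.28 0;-1 0.4 0 -0.28 0")

```text
t: 16.87
tool_pos: [0.4255, -0.0139, 0.0271]
tool_rot: [-0.194, 1.565, 0.195]
contact_force: [-0.5, 0.1, -0.7]
opening: 0.0854
```

Emit:
drive_tool(commands="-1 0 0 0 0;-1 0 0 0 0")

```text
t: 17.03
tool_pos: [0.4268, -0.0141, 0.0288]
tool_rot: [-0.194, 1.563, 0.195]
contact_force: [-0.4, -0.1, 1.3]
opening: 0.0856
```

```bash
python3 - <<'E'
from h import *
go([.4275,-.012,.032],A)
im,d,i=grab("side","u_side"); crop(im,"u_c",220,140,340,260,5)
grab("wrist","u_wrist")
E
```

```text
pos [ 0.4268 -0.0141  0.0288] zhead 14.2 q [-0.21 -0.21  2.22  0.    1.13 -2.03] F [-0.4 -0.1  1.3] open 0.0856 t 17.03 shift [-0.079  0.048  0.031] turn -0.02
```

View pics/u_c.png

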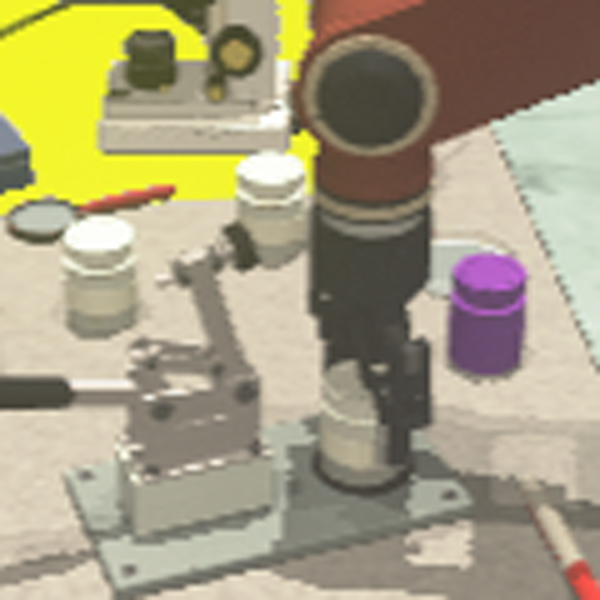

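View pics/u_wrist.png

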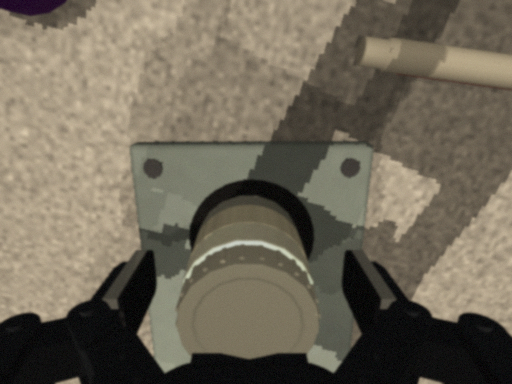

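Emit:
drive_tool(commands="0 0 0 0 0;0.6 0 0 0 0;0.6 0 0 0 0;0.6 0 0 0 0;0.6 0 0 0 0;0.6 -0.5 0 0 0;0.6 -1.2 0 0 0;0.6 -2 0 0 0")

```text
t: 17.8
tool_pos: [0.4247, -0.0138, 0.1078]
tool_rot: [-0.193, 1.567, 0.196]
contact_force: [0.8, -0.5, -0.9]
opening: 0.0531
```

```bash
python3 - <<'E'
from h import *
go([.446,.298,.1],np.radians(1.7))
go([.446,.298,.1],np.radians(14.2))
E
```

```text
pos [ 0.4247 -0.0138  0.1078] zhead 14.2 q [-0.21 -0.34  2.18  0.    1.31 -2.03] F [ 0.8 -0.5 -0.9] open 0.0531 t 17.80 shift [0.201 7.426 2.428] turn 2.50
pos [ 0.4247 -0.0138  0.1078] zhead 14.2 q [-0.21 -0.34  2.18  0.    1.31 -2.03] F [ 0.8 -0.5 -0.9] open 0.0531 t 17.80 shift [0.201 7.426 2.428] turn -0.00
```

```bash
python3 - <<'E'
from h import *
go([.612,.302,.11],np.radians(14.2))
im,d,i=load("a_side"); P=pts(i,d); m=(d>0)&(P[...,2]>.03)&(P[...,2]<.3)&(P[...,1]>.2)&(P[...,1]<.5)&(P[...,0]<.9)
q=P[m]; print(len(q),np.percentile(q[:,0],[0.5,2,5]),)
E
```

```text
pos [ 0.4247 -0.0138  0.1078] zhead 14.2 q [-0.21 -0.34  2.18  0.    1.31 -2.03] F [ 0.8 -0.5 -0.9] open 0.0531 t 17.80 shift [-0.071  6.506  6.475] turn -0.00
10595 [0.71467134 0.71804439 0.7316627 ]
```

Emit:
drive_tool(commands="0.6 0 0.9 0 0;0.6 0 1.9 0 0;0.6 0 2.9 0 0;0.6 0 3.9 1 0;0.6 0 4.7 1.8 0;0.6 0 5.4 2.6 0;0.6 0 6.2 3.4 0;0.6 0 6.5 4.2 0")

```text
t: 18.47
tool_pos: [0.5149, 0.2717, 0.1081]
tool_rot: [-0.196, 1.564, 0.196]
contact_force: [-0.1, -0.4, -0.6]
opening: 0.0528
```

```bash
python3 - <<'E'
from h import *
go([.612,.302,.11],np.radians(14.2))
E
```

```text
pos [0.5149 0.2717 0.1081] zhead 14.3 q [ 0.36  0.06  1.82  0.    1.27 -1.46] F [-0.1 -0.4 -0.6] open 0.0528 t 18.47 shift [-0.054  0.133  2.54 ] turn 0.02
```

Emit:
drive_tool(commands="0.6 0 0 1 0;0.6 0 0 2 0;0.6 0 0 2.3 0;0.6 0.5 0 2.3 0;0.6 1 0 2.3 0;0.6 1.4 0 2.3 0;0.6 1.6 0 2.3 0;0.6 1.6 0 2.3 0")

```text
t: 19.13
tool_pos: [0.6025, 0.2908, 0.0415]
tool_rot: [-0.196, 1.568, 0.194]
contact_force: [-0.8, -0.6, -0.7]
opening: 0.0532
```

```bash
python3 - <<'E'
from h import *
im,d,i=grab("wrist","v_wrist")
go([.612,.302,.022],np.radians(14.2))
for x,y in ((.395,.236),(.395,.366),(.675,.244),(.672,.374)): pass
E
```

```text
pos [0.6037 0.2912 0.0435] zhead 14.2 q [ 0.34  0.33  1.63 -0.    1.19 -1.48] F [ 0.5  0.  -1.4] open 0.0532 t 19.18 shift [0.537 0.21  0.268] turn -0.00
```

View pics/v_wrist.png

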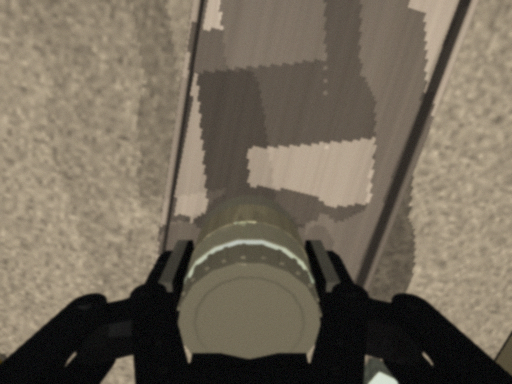

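Emit:
drive_tool(commands="0.6 0 0.25 0.2 0;0.6 0.1 0.25 0.2 0;0.6 0.3 0.25 0.2 0;0.6 0.45 0.25 0.2 0;0.6 0.5 0.25 0.2 0;0.6 0.5 0.25 0.2 0;0.6 0.5 0.25 0.2 0")

```text
t: 19.77
tool_pos: [0.6099, 0.3029, 0.0248]
tool_rot: [-0.195, 1.563, 0.194]
contact_force: [0.4, -1.2, -1.4]
opening: 0.0526
```

```bash
python3 - <<'E'
from h import *
go([.612,.302,.022],np.radians(14.2))
im,d,i=grab("side","w_side"); crop(im,"w_c",180,220,360,360,4)
E
```

```text
pos [0.6099 0.3029 0.0248] zhead 14.2 q [ 0.35  0.37  1.61 -0.    1.16 -1.47] F [ 0.4 -1.2 -1.4] open 0.0526 t 19.77 shift [ 0.069 -0.036  0.046] turn -0.00
```

View pics/w_c.png

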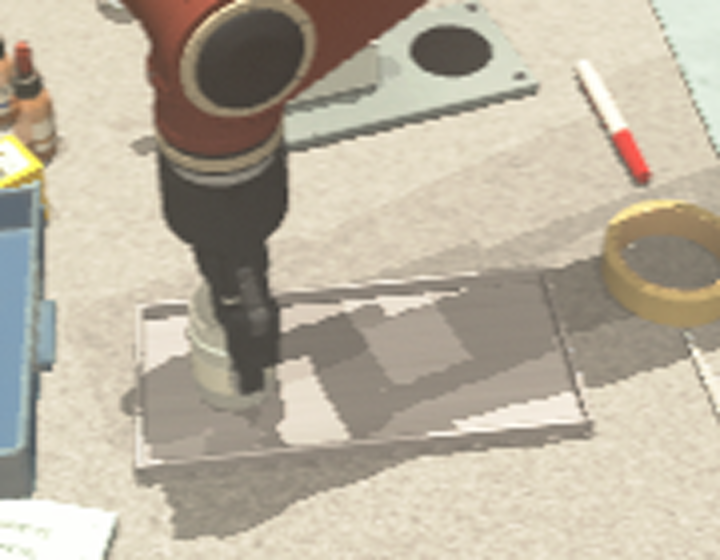

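Emit:
drive_tool(commands="0.6 0.08 0 0 0;0.6 0.1 0 0 0;0.6 0.1 0 0 0;-0.7 0.1 0 0 0;-0.8 0.1 0 0 0;-0.8 0 0 0 0;-0.8 -1 0 0 0;-0.9 -2 0 0 0")

```text
t: 20.48
tool_pos: [0.6076, 0.3024, 0.1024]
tool_rot: [-0.196, 1.57, 0.193]
contact_force: [0.9, -0.4, 0.6]
opening: 0.0811
```

Emit:
drive_tool(commands="-1 -1 0 0 0;-1 -2 0 0 0;-1 -3 0 0 0;-1 -3 -0.5 -1 0;-1 -3 -0.5 -2 0;-1 -3 -0.5 -3 0;-1 -3 -0.5 -3.7 0;-1 -3 -1 -4 0")

```text
t: 21.15
tool_pos: [0.4614, 0.2264, 0.2254]
tool_rot: [-0.196, 1.562, 0.198]
contact_force: [0.6, 0.0, -0.5]
opening: 0.0853
```

```bash
cat >> h.py <<'E'
def jars(tag):
    im,d,i=load(tag); g=cv2.cvtColor(im,cv2.COLOR_BGR2HSV); P=pts(i,d)
    for u in [None]:
        m=((d>0)&(P[...,2]>.06)&(P[...,2]<.085)&(g[...,1]<45)&(g[...,2]>150)&(P[...,0]<.75)&(P[...,0]>.25)&(P[...,1]<.4)&(P[...,1]>-.5)).astype(np.uint8)
        n,l,st,c=cv2.connectedComponentsWithStats(m)
        for k in range(1,n):
            if st[k,4]>40: q=P[l==k]; print(tag,"white",st[k],((np.percentile(q,3,axis=0)+np.percentile(q,97,axis=0))/2).round(4),"top",np.percentile(q[:,2],90).round(4))
E
python3 - <<'E'
from h import *
go([.593,-.23,.25],np.radians(14.2))
grab("side","x_side"); grab("scene","x_scene"); jars("x_side"); jars("x_scene")
E
```

```text
pos [0.4614 0.2264 0.2254] zhead 14.4 q [ 0.31 -0.21  1.87  0.    1.48 -1.51] F [ 0.6  0.  -0.5] open 0.0853 t 21.15 shift [ -0.633 -11.868   0.349] turn 0.04
x_side white [268 170  12   9  78] [ 0.4571 -0.3166  0.0676] top 0.0713
x_side white [232 183  15  10 101] [ 0.5933 -0.2296  0.0669] top 0.0719
x_side white [226 290  22  18 308] [0.6113 0.3052 0.0664] top 0.0706
x_scene white [207 139  11   8  69] [0.6085 0.3013 0.0671] top 0.0705
x_scene white [296 196  14  11 113] [ 0.5898 -0.2315  0.067 ] top 0.0712
x_scene white [293 228  14  13 134] [ 0.4555 -0.3184  0.0666] top 0.0708
```

View pics/x_side.png

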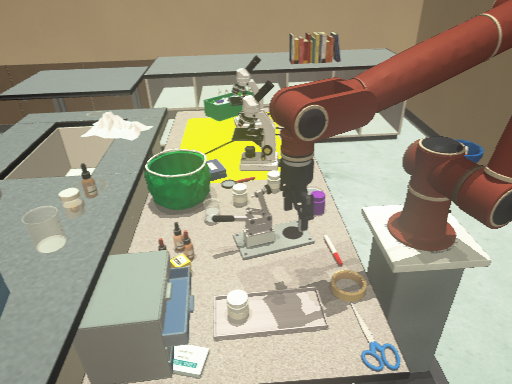

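View pics/x_scene.png

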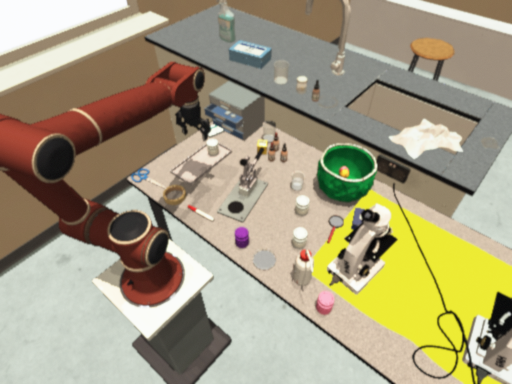

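Emit:
drive_tool(commands="-1 -1 -0.5 0.35 0;-1 -1 -11.87 0.35 0;-1 -1 -11.87 0.35 0;-1 -1 -11.87 0.35 0;-1 -1 -11.87 0.35 0;-1 -1 -11.87 0.35 0;-1 -1 -11.87 0.35 0;-1 -1 -11.87 0.35 0")

```text
t: 21.92
tool_pos: [0.5548, -0.0734, 0.2641]
tool_rot: [-0.194, 1.561, 0.194]
contact_force: [0.9, 0.0, 0.3]
opening: 0.0853
```

Emit:
drive_tool(commands="-1 0 -5 0 0;-1 0 -5 0 0;-1 0 -5 0 0;-1 0 -5 0 0;-1 0 -5 0 0")

```text
t: 22.33
tool_pos: [0.6038, -0.2686, 0.2635]
tool_rot: [-0.194, 1.562, 0.193]
contact_force: [1.3, 0.7, 0.2]
opening: 0.0854
```

```bash
python3 - <<'E'
from h import *
go([.592,-.230,.1],np.radians(14.3))
im,d,i=grab("wrist","y_wrist")
E
```

```text
pos [ 0.6038 -0.2686  0.2635] zhead 14.1 q [-0.53  0.12  1.49 -0.    1.53 -2.35] F [1.3 0.7 0.2] open 0.0854 t 22.33 shift [ 4.087  1.009 -0.052] turn -0.04
```

View pics/y_wrist.png

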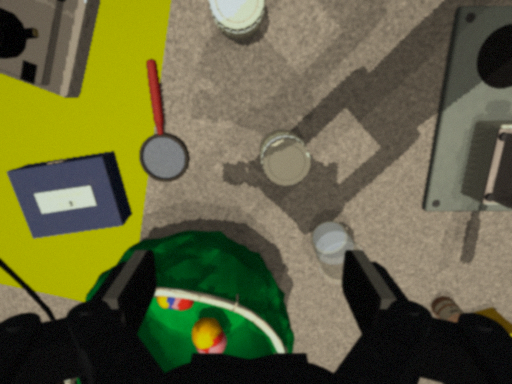

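```bash
python3 - <<'E'
from h import *
im,d,i=load("y_wrist"); print(ray(i,287,161,.0705)); go([.593,-.230,.1],np.radians(14.3))
g=cv2.cvtColor(im,cv2.COLOR_BGR2GRAY); crop(im,"y_c",240,110,340,210,6)
P=pts(i,d); m=(d>0)&(P[...,2]>.066)&(P[...,2]<.078)&(np.linalg.norm(P[...,:2]-[.593,-.23],axis=-1)<.05); q=P[m]; print(len(q),(np.percentile(q,3,axis=0)+np.percentile(q,97,axis=0))/2)
E
```

```text
[ 0.59264249 -0.22883977  0.0705    ]
pos [ 0.6041 -0.2735  0.2629] zhead 13.9 q [-0.54  0.12  1.49 -0.    1.53 -2.35] F [-2.8 -2.   0.1] open 0.0853 t 22.38 shift [ 4.067  1.14  -0.006] turn -0.09
1796 [ 0.59361902 -0.23000856  0.07130326]
```

Emit:
drive_tool(commands="-1 0 0.7 0 0;-1 0.5 1.1 0 0;-1 1.5 1.12 0 0;-1 2.5 1.12 0 0;-1 3.3 1.12 0 0;-1 3.7 1.12 0 0;-1 3.7 1.12 0 0;-1 3.7 1.12 0 0")

```text
t: 23.05
tool_pos: [0.5919, -0.2216, 0.1147]
tool_rot: [-0.194, 1.564, 0.196]
contact_force: [0.7, 0.9, 0.7]
opening: 0.086
```

```bash
python3 - <<'E'
from h import *
go([.593,-.2295,.017],np.radians(14.3))
E
```

```text
pos [ 0.5919 -0.2216  0.1147] zhead 14.2 q [-0.48  0.17  1.69  0.    1.29 -2.29] F [0.7 0.9 0.7] open 0.0860 t 23.05 shift [ 2.442 -0.202 -0.019] turn -0.02
```

Emit:
drive_tool(commands="-1 0 -0.2 0 0;-1 0.6 -0.2 0 0;-1 1.3 -0.2 0 0;-1 1.9 -0.2 0 0;-1 2.35 -0.2 0 0;-1 2.35 -0.2 0 0;-1 2.35 -0.2 0 0;-1 2.35 -0.2 0 0")

```text
t: 23.72
tool_pos: [0.596, -0.231, 0.0247]
tool_rot: [-0.197, 1.558, 0.192]
contact_force: [-0.8, -0.4, -0.3]
opening: 0.0855
```

```bash
python3 - <<'E'
from h import *
go([.593,-.2295,.017],np.radians(14.3))
E
```

```text
pos [ 0.596  -0.231   0.0247] zhead 14.2 q [-0.49  0.29  1.72 -0.    1.13 -2.3 ] F [-0.8 -0.4 -0.3] open 0.0855 t 23.72 shift [ 0.192  0.055 -0.065] turn -0.02
```

Emit:
drive_tool(commands="-1 0.13 0 -0.06 0;-1 0.13 0 -0.06 0;0 0.13 0 -0.06 0;0.6 0.13 0 -0.06 0;0.6 0.13 0 -0.06 0;0.6 0.13 0 -0.06 0;0.6 0.13 0 -0.06 0;0.6 0.13 0 -0.06 0", newtons=40)

```text
t: 24.38
tool_pos: [0.5921, -0.2305, 0.0172]
tool_rot: [-0.195, 1.561, 0.194]
contact_force: [-0.3, -0.1, 3.4]
opening: 0.0531
```

```bash
python3 - <<'E'
from h import *
print(tcp_press())
go(press(-.005,-.0,.1),np.radians(14.3))
E
```

```text
[ 0.10697604 -0.25151712  0.01715943]
pos [ 0.5921 -0.2305  0.0172] zhead 14.2 q [-0.49  0.29  1.73 -0.    1.12 -2.31] F [-0.3 -0.1  3.4] open 0.0531 t 24.38 shift [-2.079  6.281 -2.809] turn -0.02
```

Emit:
drive_tool(commands="0.6 -1 0 0 0;0.6 -2 0 0 0;0.6 -2.2 0.7 -0.7 0;0.6 -2.2 1.4 -1.4 0;0.6 -2.2 2.1 -2.1 0;0.6 -2.2 2.8 -2.7 0;0.6 -2.2 3.7 -2.7 0;0.6 -2.2 4.6 -2.7 0")

```text
t: 25.05
tool_pos: [0.4393, -0.0773, 0.1031]
tool_rot: [-0.192, 1.564, 0.193]
contact_force: [0.9, 0.2, -1.5]
opening: 0.0527
```

Emit:
drive_tool(commands="0.6 0 0.9 0 0;0.6 0 1.65 0 0;0.6 0.3 1.68 0 0;0.6 0.8 1.68 0 0;0.6 1.2 1.68 0 0;0.6 1.2 1.68 0 0;0.6 1.2 1.68 0 0")

```text
t: 25.63
tool_pos: [0.4237, -0.0128, 0.055]
tool_rot: [-0.194, 1.566, 0.196]
contact_force: [0.9, 0.1, -1.1]
opening: 0.0533
```

```bash
python3 - <<'E'
from h import *
print(tcp_press())
go([.4267,-.0125,.031],np.radians(14.3))
grab("side","z_side");crop(load("z_side")[0],"z_c",180,120,360,260,4)
grab("wrist","z_wrist")
E
```

```text
[-0.00237543  0.00104945  0.05503152]
pos [ 0.4237 -0.0128  0.055 ] zhead 14.2 q [-0.21 -0.27  2.22  0.    1.2  -2.02] F [ 0.9  0.1 -1.1] open 0.0533 t 25.63 shift [ 0.601 -0.013  0.075] turn -0.02
```

View pics/z_c.png

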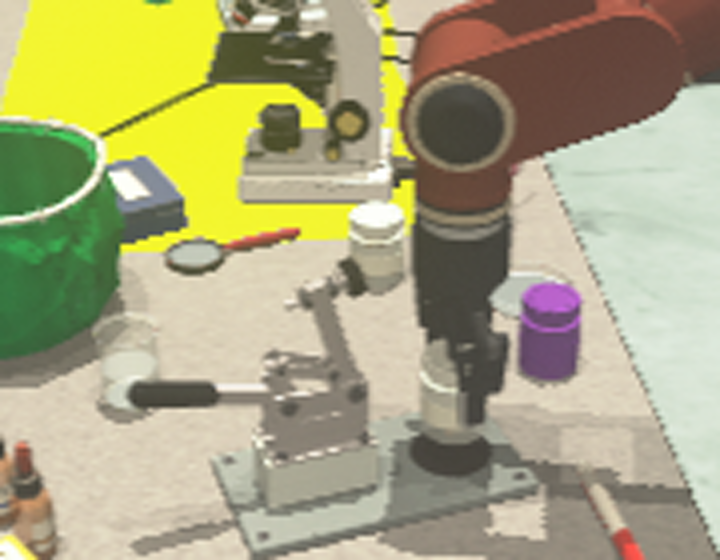

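View pics/z_wrist.png

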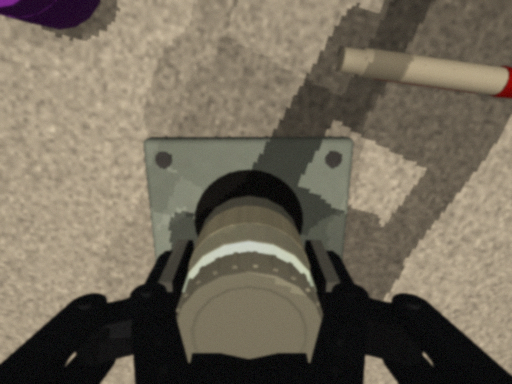

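Emit:
drive_tool(commands="0.6 0.3 0 0.04 0;0.6 0.5 0 0.04 0;0.6 0.6 0 0.04 0;0.6 0.63 0 0.04 0;0.6 0.63 0 0.04 0;0.6 0.63 0 0.04 0")

```text
t: 26.23
tool_pos: [0.427, -0.0129, 0.0316]
tool_rot: [-0.194, 1.562, 0.194]
contact_force: [0.1, -0.4, -1.5]
opening: 0.0531
```

```bash
python3 - <<'E'
from h import *
print(tcp_press())
go([.4267,-.0125,.0295],np.radians(14.3))
E
```

```text
[0.00078812 0.00014931 0.03155122]
pos [ 0.427  -0.0129  0.0316] zhead 14.2 q [-0.2  -0.22  2.22  0.    1.14 -2.02] F [ 0.1 -0.4 -1.5] open 0.0531 t 26.23 shift [ 0.051  0.011 -0.006] turn -0.02
```

Emit:
drive_tool(commands="0.6 0.05 0 0 0;0.6 0.06 0 0 0;0.6 0.06 0 0 0;-0.8 0.06 0 0 0;-1 0.06 0 0 0;-1 0.06 0 0 0;-1 -0.9 0 0 0;-1 -1.9 0 0 0")

```text
t: 26.9
tool_pos: [0.424, -0.0122, 0.1051]
tool_rot: [-0.193, 1.57, 0.197]
contact_force: [2.3, -0.7, -0.1]
opening: 0.0854
```

Emit:
drive_tool(commands="-1 -1 0 0 0;-1 -2 0 0 0;-1 -3 0 0 0;-1 -4 0 0 0;-1 -4 0 1 0;-1 -4 0 2 0;-1 -4 0 3 0;-1 -4 0 4 0")

```text
t: 27.57
tool_pos: [0.5838, 0.0271, 0.2681]
tool_rot: [-0.195, 1.56, 0.194]
contact_force: [-0.0, -0.2, 0.4]
opening: 0.0848
```

```bash
python3 - <<'E'
from h import *
print(tcp_press())
go(press(.228,0,.108),np.radians(14.3))
grab("side","za_side");crop(load("za_side")[0],"za_c",180,120,360,260,4)
E
```

```text
[1.62531592e-01 1.37857856e-04 2.68067174e-01]
pos [0.5838 0.0271 0.2681] zhead 14.2 q [-0.08 -0.06  1.67 -0.    1.54 -1.9 ] F [-0.  -0.2  0.4] open 0.0848 t 27.57 shift [4.005e+00 2.000e-03 1.630e+00] turn -0.02
```

View pics/za_c.png

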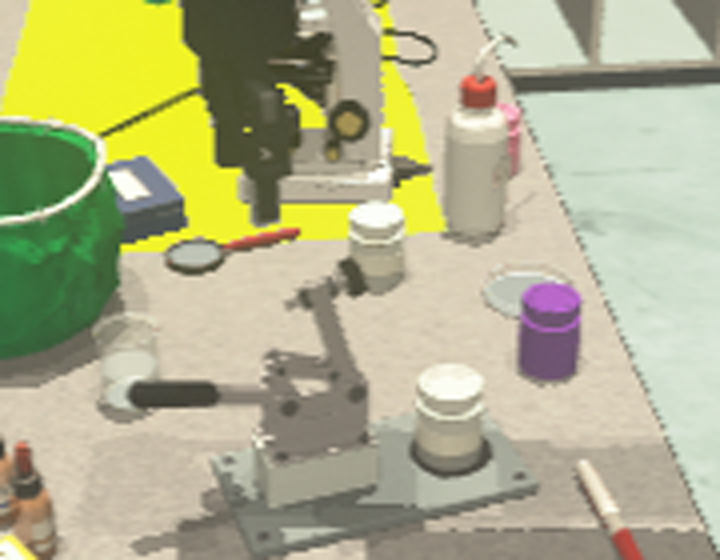

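Emit:
drive_tool(commands="-1 0 0 0.8 0;-1 0 0 1.62 0;-1 0.6 0 1.62 0;-1 1.5 0 1.62 0;-1 2.4 0 1.62 0;-1 3.2 0 1.62 0;-1 3.8 0 1.62 0;-1 4.1 0 1.62 0")

```text
t: 28.28
tool_pos: [0.642, 0.0425, 0.0983]
tool_rot: [-0.194, 1.569, 0.196]
contact_force: [-0.1, -0.4, -0.6]
opening: 0.0854
```

Emit:
drive_tool(commands="-1 0 0 0 0;-1 0 0 0 0;-1 0 0 0 0")

```text
t: 28.53
tool_pos: [0.6464, 0.0423, 0.1059]
tool_rot: [-0.195, 1.558, 0.194]
contact_force: [0.7, -0.4, 0.5]
opening: 0.0852
```

```bash
python3 - <<'E'
from h import *
print(tcp_press())
go(press(.228,0,.106),np.radians(14.3))
E
```

```text
[ 0.22697756 -0.00059576  0.10588061]
pos [0.6464 0.0423 0.1059] zhead 14.2 q [-0.05  0.21  1.66  0.    1.27 -1.87] F [ 0.7 -0.4  0.5] open 0.0852 t 28.53 shift [-0.003  0.015  0.026] turn -0.02
```

Emit:
drive_tool(commands="0 0 0 0 0;0.9 0 0 0 0;0.9 0 0 0 0;0.9 0 0 0 0;0.9 0 0 0 0;0.9 0 0 0 0;0.9 0 0 0 0;0.9 0 0 0 0", newtons=80)

```text
t: 29.2
tool_pos: [0.6447, 0.0428, 0.1038]
tool_rot: [-0.194, 1.562, 0.195]
contact_force: [-2.8, 1.9, 4.3]
opening: 0.0166
```

Emit:
drive_tool(commands="0.9 -0.2 0 -0.06 0;0.9 -0.4 0 -0.14 0;0.9 -0.6 0 -0.24 0;0.9 -0.78 0 -0.36 0;0.9 -0.95 0 -0.5 0;0.9 -1.07 0 -0.62 0;0.9 -1.07 0 -0.62 0;0.9 -1.07 0 -0.62 0")

```text
t: 29.87
tool_pos: [0.6163, 0.0356, 0.1444]
tool_rot: [-0.197, 1.573, 0.196]
contact_force: [-10.2, -1.4, -6.4]
opening: 0.0163
```

```bash
python3 - <<'E'
from h import *
print(tcp_press())
grab("side","zb_side");crop(load("zb_side")[0],"zb_c",180,120,360,260,4)
E
```

```text
[0.19617779 0.00034924 0.14435191]
```

View pics/zb_c.png

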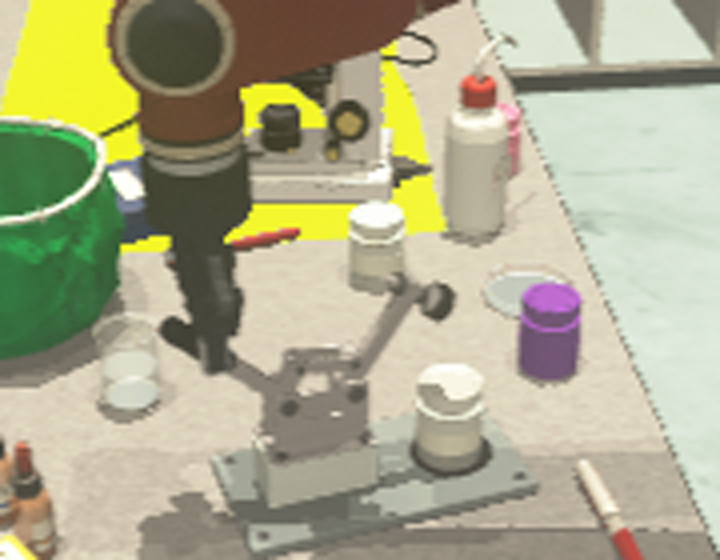

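Emit:
drive_tool(commands="0 0 0 0 0;-0.3 0 0 0 0;-0.3 -1 0 0 0;-0.3 -2 0 0 0;0.5 -2.3 0 0.6 0;1 -2.2 0 1.4 0;1 -1.5 0 1.8 0;1 -0.5 0 1.8 0", newtons=40)

```text
t: 30.58
tool_pos: [0.6981, 0.0541, 0.1751]
tool_rot: [-0.197, 1.544, 0.192]
contact_force: [0.2, -0.3, -0.5]
opening: 0.0074
```

```bash
python3 - <<'E'
from h import *
print(tcp_press())
grab("side","zc_side");crop(load("zc_side")[0],"zc_c",180,120,360,260,4)
print(tcp_press(), ctrl.get_obs()["opening"])
E
```

```text
[ 0.27996353 -0.00188579  0.17512651]
[ 2.72011321e-01 -2.11856537e-05  1.60187041e-01] 0.0004632831210877045
```

View pics/zc_c.png

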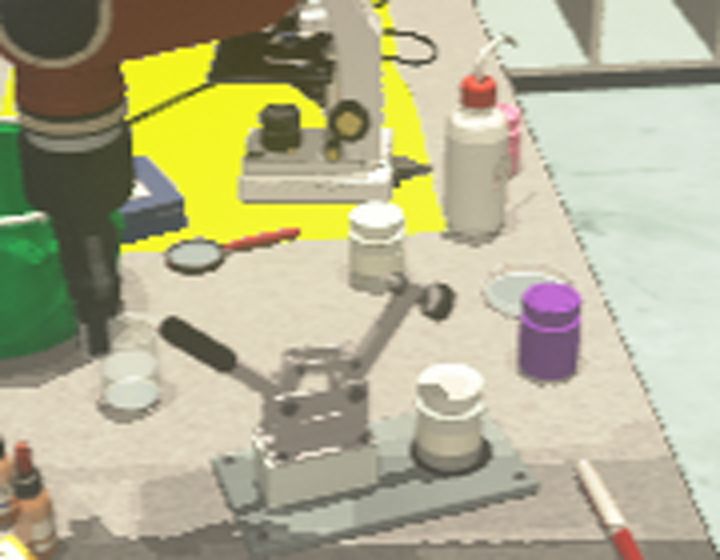

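Emit:
drive_tool(commands="1 0 0 -0.35 0;1 0 0 -0.7 0;1 0 0 -1.05 0;1 0 0 -1.4 0;1 -0.1 0 -1.7 0;1 -0.15 0 -2 0;1 -0.2 0 -2.3 0;1 -0.2 0 -2.5 0")

```text
t: 31.3
tool_pos: [0.594, 0.0289, 0.1777]
tool_rot: [-0.195, 1.557, 0.193]
contact_force: [2.3, 0.8, 2.2]
opening: 0.0002
```

```bash
python3 - <<'E'
from h import *
print(tcp_press(),ctrl.get_obs()["contact_force"])
grab("side","zd_side");crop(load("zd_side")[0],"zd_c",180,120,360,260,4)
print(tcp_press())
E
```

```text
[ 0.17293574 -0.00060695  0.17766575] [2.33970839 0.79007208 2.22336256]
[ 0.17200941 -0.00039798  0.17688857]
```

View pics/zd_c.png

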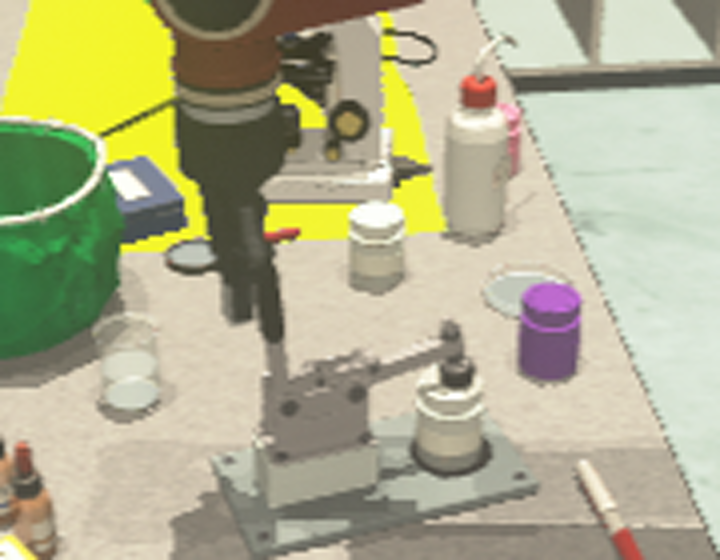

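Emit:
drive_tool(commands="1 0.1 0 -0.12 0;1 0.2 0 -0.25 0;1 0.2 0 -0.37 0;1 0.2 0 -0.49 0;1 0.2 0 -0.6 0;1 0.2 0 -0.7 0;1 0.2 0 -0.82 0;1 0.2 0 -0.85 0")

```text
t: 32.02
tool_pos: [0.5671, 0.0225, 0.1672]
tool_rot: [-0.192, 1.541, 0.195]
contact_force: [29.0, 7.8, -11.5]
opening: 0.0001
```

Emit:
drive_tool(commands="1 0 0 0 0;1 0 0 0 0;1 0 0 0 0")

```text
t: 32.27
tool_pos: [0.5672, 0.0225, 0.1672]
tool_rot: [-0.193, 1.542, 0.195]
contact_force: [26.2, 5.6, -9.5]
opening: -0.0001
```

```bash
python3 - <<'E'
from h import *
print(tcp_press(),ctrl.get_obs()["contact_force"])
grab("side","ze_side");crop(load("ze_side")[0],"ze_c",220,160,320,240,7)
print(tcp_press())
E
```

```text
[ 0.145332   -0.00019303  0.16723319] [26.16829182  5.63267894 -9.49643903]
[ 0.14533501 -0.00022411  0.16721422]
```

View pics/ze_c.png

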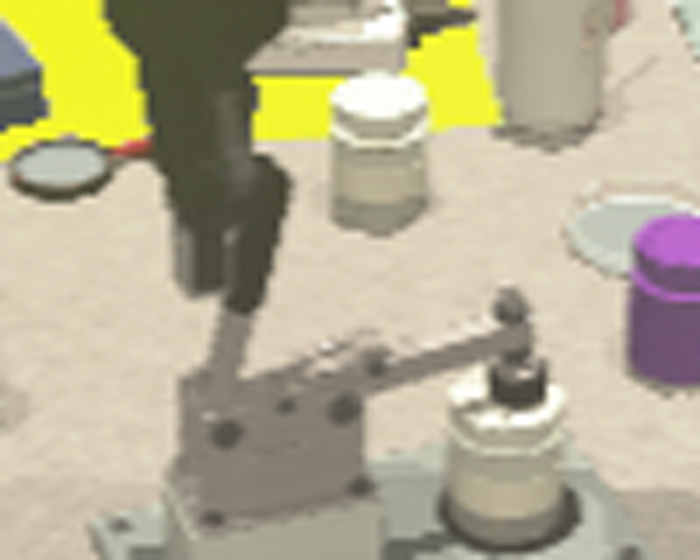

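Emit:
drive_tool(commands="1 0 0 0.35 0;1 -1 0 0.35 0;1 -2 0 0.3 0;1 -2.1 0 -0.3 0;1 -2.1 0 -1.2 0;1 -2.1 0 -1.8 0;1 -1.6 0 -1.8 0;1 -0.8 0 -1.8 0")

```text
t: 32.98
tool_pos: [0.4914, 0.0026, 0.2009]
tool_rot: [-0.196, 1.556, 0.192]
contact_force: [1.8, -0.3, 0.2]
opening: 0.0001
```

```bash
python3 - <<'E'
from h import *
print(tcp_press())
grab("side","zf_side");crop(load("zf_side")[0],"zf_c",180,120,360,260,4)
print(tcp_press())
E
```

```text
[ 0.06700445 -0.00079973  0.20092169]
[0.06249919 0.00119249 0.19073222]
```

View pics/zf_c.png

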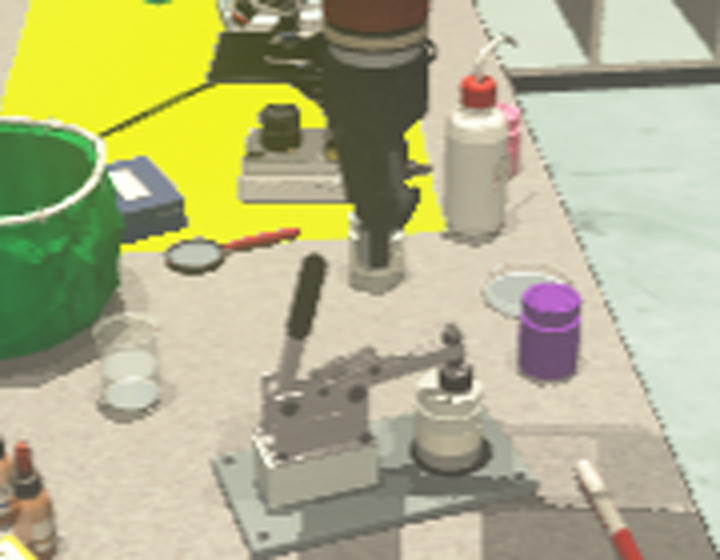

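Same start as before; repeat the proven opening sequence.

Emit:
drive_tool(commands="1 0.1 0 0.6 0;1 0.1 0 1 0;1 0.1 0 1.3 0;1 0.05 0 1.6 0;1 0.05 0 1.95 0;1 0.1 0 2.2 0;1 0.15 0 2.45 0;1 0.25 0 2.7 0")

```text
t: 33.7
tool_pos: [0.594, 0.0297, 0.1865]
tool_rot: [-0.195, 1.569, 0.195]
contact_force: [-3.9, -0.3, -0.8]
opening: 0.0002
```

```bash
python3 - <<'E'
from h import *
print(tcp_press(),ctrl.get_obs()["contact_force"])
grab("side","zg_side");print(tcp_press())
E
```

```text
[1.73113085e-01 1.83931734e-04 1.86517642e-01] [-3.94172498 -0.3378441  -0.82490654]
[0.17459221 0.00022676 0.18565684]
```

Emit:
drive_tool(commands="1 0.2 0 0.15 0;1 0.4 0 0.35 0;1 0.6 0 0.55 0;1 0.8 0 0.72 0;1 1 0 0.85 0;1 1.2 0 0.97 0;1 1.4 0 1.05 0;1 1.45 0 1.05 0")

```text
t: 34.42
tool_pos: [0.6376, 0.0402, 0.1326]
tool_rot: [-0.195, 1.561, 0.194]
contact_force: [-6.7, -0.0, 18.3]
opening: 0.0002
```

```bash
python3 - <<'E'
from h import *
print(tcp_press(),ctrl.get_obs()["contact_force"])
grab("side","zh_side");crop(load("zh_side")[0],"zh_c",180,120,360,260,4)
print(tcp_press(),ctrl.get_obs()["contact_force"])
E
```

```text
[ 0.2179263  -0.00043139  0.13262862] [-6.69748765e+00 -6.97984246e-03  1.82608480e+01]
[ 0.21790742 -0.00041313  0.13286712] [-4.11104009  0.09329002 12.56746035]
```

View pics/zh_c.png

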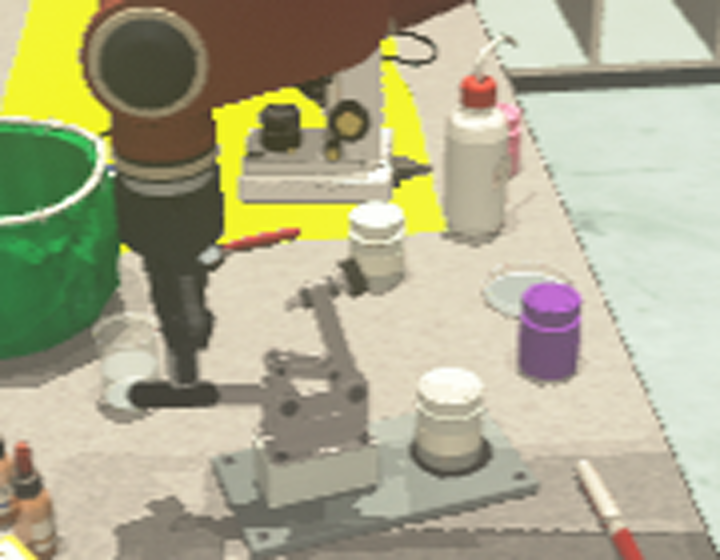

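Emit:
drive_tool(commands="1 -1 0 0 0;1 -2 0 0 0;-1 -3 0 -0.2 0;-1 -3.4 0 -1 0;-1 -3.4 0 -2 0;-1 -3.4 0 -3 0;-1 -3.4 0 -4 0;-1 -3.4 0 -5 0")

```text
t: 35.13
tool_pos: [0.4404, -0.009, 0.2648]
tool_rot: [-0.195, 1.563, 0.195]
contact_force: [-0.2, -0.7, 0.5]
opening: 0.0724
```

Emit:
drive_tool(commands="-1 0 0 -0.4 0;-1 0.8 0 -0.4 0;-1 1.8 0 -0.4 0;-1 2.8 0 -0.4 0;-1 3.8 0 -0.4 0;-1 4 0 -0.4 0;-1 4 0 -0.4 0;-1 4 0 -0.4 0")

```text
t: 35.8
tool_pos: [0.4273, -0.0129, 0.1069]
tool_rot: [-0.195, 1.562, 0.194]
contact_force: [0.6, -0.4, 1.4]
opening: 0.0853
```

```bash
python3 - <<'E'
from h import *
go([.4275,-.012,.029],A)
grab("wrist","zi_wrist")
go([.4275,-.012,.029],A)
E
```

```text
pos [ 0.4273 -0.0129  0.1069] zhead 14.2 q [-0.2  -0.34  2.18 -0.    1.3  -2.02] F [ 0.6 -0.4  1.4] open 0.0853 t 35.80 shift [1.948 0.021 0.008] turn -0.02
pos [ 0.4285 -0.0131  0.1084] zhead 14.2 q [-0.2  -0.34  2.18 -0.    1.3  -2.02] F [ 0.4 -1.2  0.2] open 0.0853 t 35.85 shift [ 1.985  0.035 -0.023] turn -0.02
```

View pics/zi_wrist.png

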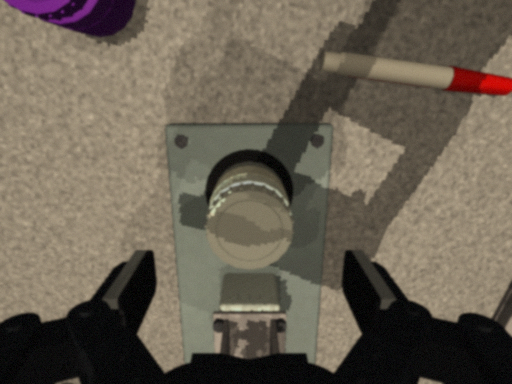

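Jar centred between the fingers (lid at ≈(249,230)). Descend, settle, grip.

Emit:
drive_tool(commands="-1 0.6 0.02 0 0;-1 1.3 0.02 0 0;-1 1.9 0.02 0 0;-1 1.97 0.02 0 0;-1 1.97 0.02 0 0;-1 1.97 0.02 0 0;-1 1.97 0.02 0 0")

```text
t: 36.43
tool_pos: [0.429, -0.0125, 0.0301]
tool_rot: [-0.196, 1.557, 0.193]
contact_force: [0.2, 0.0, 0.3]
opening: 0.0854
```

```bash
python3 - <<'E'
from h import *
go([.4275,-.012,.029],A)
E
```

```text
pos [ 0.429  -0.0125  0.0301] zhead 14.2 q [-0.2  -0.21  2.22 -0.    1.13 -2.02] F [0.2 0.  0.3] open 0.0854 t 36.43 shift [ 0.028  0.021 -0.035] turn -0.02
```

Emit:
drive_tool(commands="0 0 0 0 0;0.6 0 0 0 0;0.6 0 0 0 0;0.6 0 0 0 0;0.6 0 0 0 0;0.6 -0.5 0 0 0;0.6 -1.2 0 0 0;0.6 -2 0 0 0", newtons=40)

```text
t: 37.1
tool_pos: [0.4244, -0.0115, 0.1058]
tool_rot: [-0.193, 1.567, 0.196]
contact_force: [0.2, -0.3, -1.4]
opening: 0.0533
```

Emit:
drive_tool(commands="0.6 -0.2 0.9 0 0;0.6 -0.2 1.9 0 0;0.6 -0.2 2.9 0 0;0.6 -0.2 3.9 0.8 0;0.6 -0.2 4.8 1.6 0;0.6 -0.2 5.6 2.4 0;0.6 -0.2 6.4 3.2 0;0.6 -0.2 6.97 4 0")

```text
t: 37.77
tool_pos: [0.5004, 0.2833, 0.1141]
tool_rot: [-0.196, 1.564, 0.195]
contact_force: [0.5, -0.2, -0.9]
opening: 0.0531
```

Emit:
drive_tool(commands="0.6 0 0 0.4 0;0.6 0 0 0.43 0;0.6 0.6 0 0.43 0;0.6 1.2 0 0.43 0;0.6 1.6 0 0.43 0;0.6 1.6 0 0.43 0;0.6 1.6 0 0.43 0")

```text
t: 38.35
tool_pos: [0.5159, 0.2841, 0.0497]
tool_rot: [-0.195, 1.566, 0.193]
contact_force: [-0.7, 0.5, -1.4]
opening: 0.0531
```

```bash
python3 - <<'E'
from h import *
go([.53,.301,.021],A)
grab("wrist","zj_wrist"); grab("side","zj_side");crop(load("zj_side")[0],"zj_c",180,220,360,360,4)
E
```

```text
pos [0.5159 0.2841 0.0497] zhead 14.2 q [ 0.38  0.15  1.83 -0.    1.17 -1.44] F [-0.7  0.5 -1.4] open 0.0531 t 38.35 shift [0.715 0.324 0.448] turn -0.03
```

View pics/zj_wrist.png

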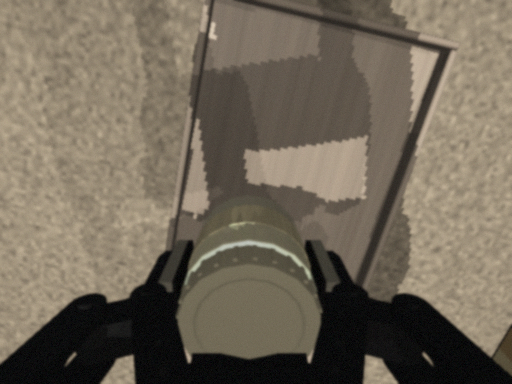

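View pics/zj_c.png

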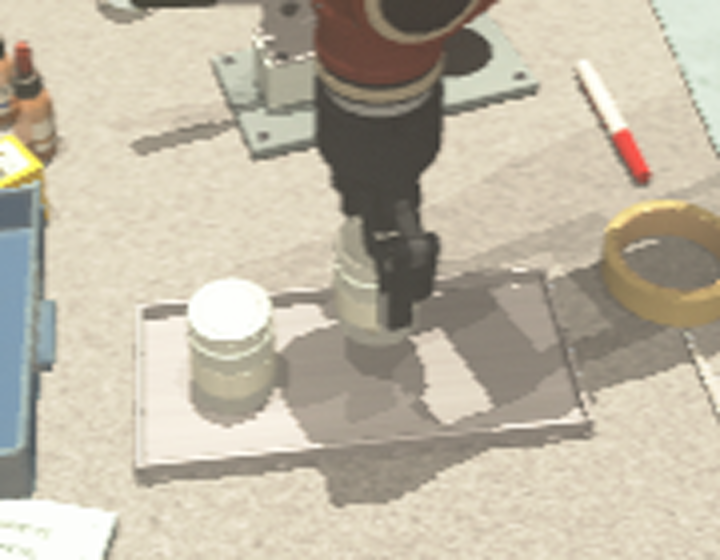

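Emit:
drive_tool(commands="0.6 0 0.3 0.3 0;0.6 0 0.32 0.38 0;0.6 0.3 0.32 0.38 0;0.6 0.55 0.32 0.38 0;0.6 0.65 0.32 0.38 0;0.6 0.65 0.32 0.38 0;0.6 0.65 0.32 0.38 0;0.6 0.65 0.32 0.38 0")

```text
t: 39.12
tool_pos: [0.5292, 0.3012, 0.0251]
tool_rot: [-0.195, 1.562, 0.194]
contact_force: [0.3, -0.9, -1.5]
opening: 0.053
```

```bash
python3 - <<'E'
from h import *
go([.53,.301,.021],A)
E
```

```text
pos [0.5292 0.3012 0.0251] zhead 14.2 q [ 0.4   0.23  1.79 -0.    1.13 -1.42] F [ 0.3 -0.9 -1.5] open 0.0530 t 39.12 shift [ 0.104 -0.01   0.019] turn -0.02
```

Emit:
drive_tool(commands="0.6 0.06 0 0 0;0.6 0.1 0 0 0;0.6 0.1 0 0 0;-0.7 0.1 0 0 0;-0.8 0.1 0 0 0;-0.8 0.05 0 0 0;-0.8 -1 0 0 0;-0.9 -2 0 0 0")

```text
t: 39.78
tool_pos: [0.527, 0.3004, 0.1032]
tool_rot: [-0.196, 1.569, 0.193]
contact_force: [1.6, 0.9, 0.6]
opening: 0.0809
```

Emit:
drive_tool(commands="-1 -1 0 0 0;-1 -2 0 0 0;-1 -3 0 -0.5 0;-1 -3.5 -0.5 -1.3 0;-1 -3.5 -1 -2.2 0;-1 -3.5 -1.8 -2.8 0;-1 -3.5 -2.7 -3 0;-1 -3.5 -3.6 -3 0")

```text
t: 40.45
tool_pos: [0.4468, 0.1314, 0.2463]
tool_rot: [-0.196, 1.559, 0.196]
contact_force: [0.8, -0.2, 0.1]
opening: 0.0855
```

```bash
python3 - <<'E'
from h import *
go([.456,-.3175,.26],A)
grab("side","zk_side"); grab("scene","zk_scene"); jars("zk_side"); jars("zk_scene"); crop(load("zk_side")[0],"zk_c",200,220,350,350,5)
go([.456,-.3175,.26],A)
E
```

```text
pos [0.4468 0.1314 0.2463] zhead 14.3 q [ 0.13 -0.35  1.95  0.    1.54 -1.69] F [ 0.8 -0.2  0.1] open 0.0855 t 40.45 shift [ -0.345 -10.93   -2.552] turn 0.00
zk_side white [268 170  13   9  81] [ 0.4553 -0.3154  0.0673] top 0.0725
zk_side white [259 287  21  18 300] [0.5308 0.3029 0.0663] top 0.0706
zk_side white [226 290  22  19 306] [0.6113 0.305  0.0665] top 0.0709
zk_scene white [207 139  10   9  66] [0.609  0.303  0.0663] top 0.0699
zk_scene white [194 148  12   9  80] [0.5278 0.2993 0.0665] top 0.0707
zk_scene white [293 228  14  12 133] [ 0.4556 -0.3191  0.0671] top 0.0703
pos [0.4489 0.1288 0.2462] zhead 13.9 q [ 0.12 -0.35  1.95 -0.    1.54 -1.69] F [ 0.3 -0.6 -0.1] open 0.0852 t 40.55 shift [ -0.331 -10.875  -2.499] turn -0.09
```

View pics/zk_c.png

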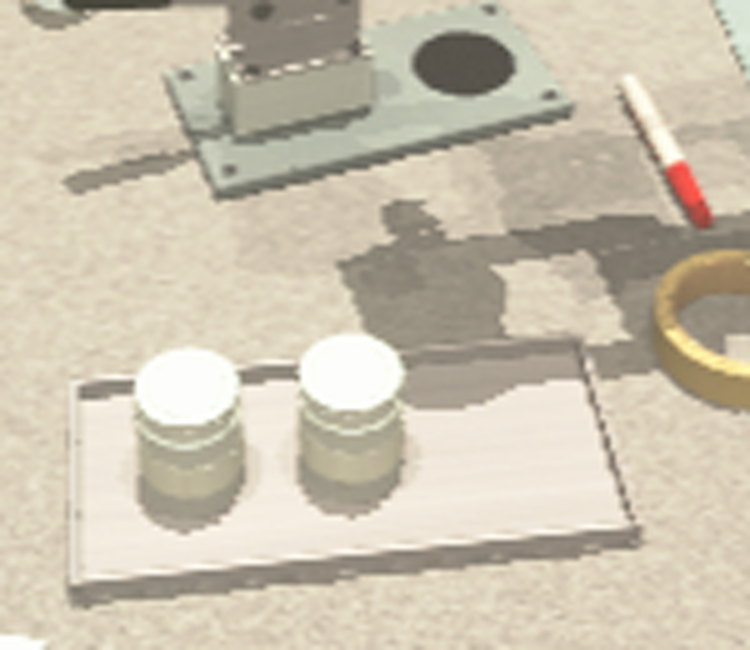

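View pics/zk_scene.png

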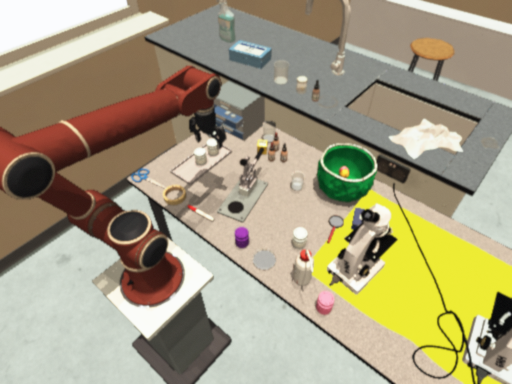

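Emit:
drive_tool(commands="-1 -0.7 -1 -0.23 0;-1 -0.7 -2 -0.46 0;-1 -0.7 -10.9 -2.5 0;-1 -0.7 -10.9 -2.5 0;-1 -0.7 -10.9 -2.5 0;-1 -0.7 -10.9 -2.5 0;-1 -0.7 -10.9 -2.5 0;-1 -0.7 -10.9 -2.5 0")

```text
t: 41.22
tool_pos: [0.4557, -0.195, 0.2737]
tool_rot: [-0.195, 1.561, 0.194]
contact_force: [1.6, -0.5, -0.1]
opening: 0.0854
```

```bash
python3 - <<'E'
from h import *
go([.4555,-.3175,.25],A)
grab("wrist","zl_wrist")
go([.4555,-.3175,.25],A)
im,d,i=load("zl_wrist"); P=pts(i,d); m=(d>0)&(P[...,2]>.066)&(P[...,2]<.078)&(np.linalg.norm(P[...,:2]-[.455,-.317],axis=-1)<.05); q=P[m]; print(len(q),(np.percentile(q,3,axis=0)+np.percentile(q,97,axis=0))/2)
m=(d>0)&(P[...,2]>.09)&(P[...,2]<.3)&(P[...,1]<-.36)&(P[...,0]<.5); q=P[m]; print(len(q),np.percentile(q,[2,50,98],axis=0) if len(q) else 0)
E
```

```text
pos [ 0.4557 -0.195   0.2737] zhead 14.2 q [-0.55 -0.29  1.85  0.    1.57 -2.37] F [ 1.6 -0.5 -0.1] open 0.0854 t 41.22 shift [ 0.592 -2.968 -0.758] turn -0.02
pos [ 0.4553 -0.2014  0.2733] zhead 13.9 q [-0.56 -0.28  1.85 -0.    1.57 -2.38] F [-2.3 -5.2  0.2] open 0.0855 t 41.27 shift [ 0.6   -2.816 -0.689] turn -0.09
1864 [ 0.45707423 -0.31580959  0.07121436]
1587 [[ 0.35174328 -0.41751207  0.09153171]
 [ 0.36617543 -0.39449205  0.11853188]
 [ 0.37608278 -0.38104384  0.13286938]]
```

View pics/zl_wrist.png

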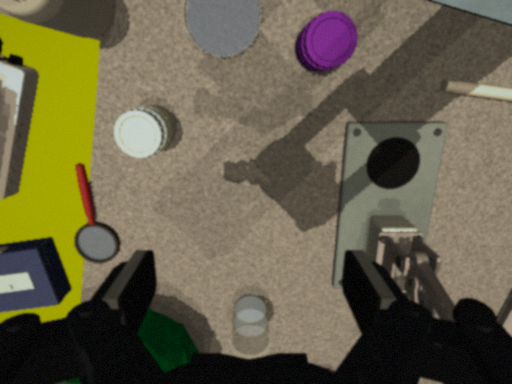

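Emit:
drive_tool(commands="-1 0 -1 -0.25 0;-1 0 -2 -0.5 0;-1 0 -2.75 -0.66 0;-1 0.8 -2.75 -0.66 0;-1 1.8 -2.75 -0.66 0;-1 2.8 -2.75 -0.66 0;-1 3.8 -2.75 -0.66 0;-1 4 -2.75 -0.66 0")

```text
t: 41.93
tool_pos: [0.4536, -0.3027, 0.1053]
tool_rot: [-0.187, 1.57, 0.203]
contact_force: [-0.5, 1.4, -1.3]
opening: 0.0856
```

Emit:
drive_tool(commands="-1 0 0 0 0;-1 0 0 0 0")

```text
t: 42.1
tool_pos: [0.458, -0.3068, 0.1145]
tool_rot: [-0.196, 1.561, 0.194]
contact_force: [-0.3, -0.8, -0.1]
opening: 0.085
```

```bash
python3 - <<'E'
from h import *
go([.456,-.3165,.017],A)
im,d,i=grab("wrist","zm_wrist"); P=pts(i,d); m=(d>0)&(P[...,2]>.066)&(P[...,2]<.078)&(np.linalg.norm(P[...,:2]-[.455,-.317],axis=-1)<.05); q=P[m]; print(len(q),(np.percentile(q,3,axis=0)+np.percentile(q,97,axis=0))/2)
E
```

```text
pos [ 0.458  -0.3068  0.1145] zhead 14.2 q [-0.73 -0.02  1.89  0.    1.27 -2.54] F [-0.3 -0.8 -0.1] open 0.0850 t 42.10 shift [ 2.439 -0.221 -0.109] turn -0.02
5037 [ 0.45647599 -0.31683924  0.07122759]
```

View pics/zm_wrist.png

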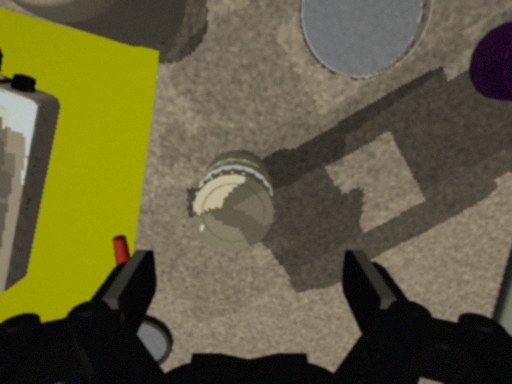

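Emit:
drive_tool(commands="-1 0 -0.23 -0.1 0;-1 0.5 -0.23 -0.1 0;-1 1.1 -0.23 -0.1 0;-1 1.7 -0.23 -0.1 0;-1 2.2 -0.23 -0.1 0;-1 2.42 -0.23 -0.1 0;-1 2.42 -0.23 -0.1 0;-1 2.42 -0.23 -0.1 0")

```text
t: 42.82
tool_pos: [0.4563, -0.3177, 0.0179]
tool_rot: [-0.196, 1.56, 0.193]
contact_force: [0.3, -0.1, 1.1]
opening: 0.0855
```

Emit:
drive_tool(commands="-1 0 0 0 0;-1 0 0 0 0")

```text
t: 42.98
tool_pos: [0.4567, -0.3178, 0.0185]
tool_rot: [-0.197, 1.559, 0.192]
contact_force: [-0.3, 0.6, 0.2]
opening: 0.0854
```

```bash
python3 - <<'E'
from h import *
go([.456,-.3168,.017],A)
E
```

```text
pos [ 0.4567 -0.3178  0.0185] zhead 14.2 q [-0.74  0.12  1.92 -0.    1.09 -2.56] F [-0.3  0.6  0.2] open 0.0854 t 42.98 shift [ 0.038  0.028 -0.01 ] turn -0.02
```

Emit:
drive_tool(commands="0 0 0 0 0;0.6 0 0 0 0;0.6 0 0 0 0;0.6 0 0 0 0;0.6 0 0 0 0;0.6 -0.5 0 0 0;0.6 -1.2 0 0 0;0.6 -1.8 0 0 0", newtons=40)

```text
t: 43.65
tool_pos: [0.4543, -0.3156, 0.0877]
tool_rot: [-0.193, 1.564, 0.196]
contact_force: [0.0, 0.2, -2.1]
opening: 0.0535
```

Emit:
drive_tool(commands="0.6 0 0.9 0.15 0;0.6 0 1.9 0.3 0;0.6 0 2.9 0.45 0;0.6 0 3.9 0.6 0;0.6 0 4.9 0.75 0;0.6 0 5.9 0.9 0;0.6 0 6.8 1.05 0;0.6 0 7.58 1.16 0")

```text
t: 44.32
tool_pos: [0.4245, -0.0088, 0.0872]
tool_rot: [-0.194, 1.563, 0.196]
contact_force: [0.7, -0.1, -1.6]
opening: 0.0531
```

Emit:
drive_tool(commands="0.6 0 0 0 0;0.6 0.3 0 0 0;0.6 0.7 0 0 0;0.6 0.9 0 0 0;0.6 0.9 0 0 0;0.6 0.9 0 0 0")

```text
t: 44.82
tool_pos: [0.4251, -0.0113, 0.0514]
tool_rot: [-0.194, 1.564, 0.195]
contact_force: [-0.3, -0.1, -1.8]
opening: 0.0528
```

```bash
python3 - <<'E'
from h import *
go([.4267,-.0125,.031],A)
grab("wrist","zn_wrist")
E
```

```text
pos [ 0.4251 -0.0113  0.0514] zhead 14.2 q [-0.2  -0.26  2.22 -0.    1.19 -2.02] F [-0.3 -0.1 -1.8] open 0.0528 t 44.82 shift [ 0.51  -0.039  0.032] turn -0.03
```

View pics/zn_wrist.png

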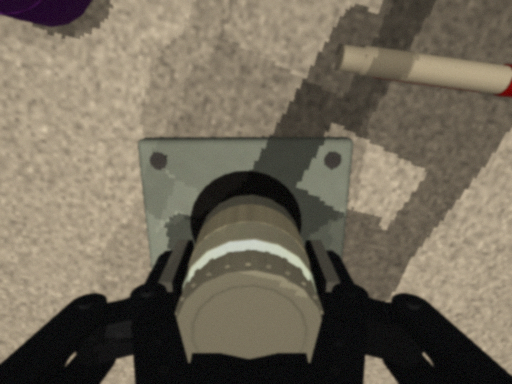

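Emit:
drive_tool(commands="0.6 0.2 -0.03 0.02 0;0.6 0.4 -0.03 0.02 0;0.6 0.52 -0.03 0.02 0;0.6 0.52 -0.03 0.02 0;0.6 0.52 -0.03 0.02 0;0.6 0.52 -0.03 0.02 0")

```text
t: 45.37
tool_pos: [0.427, -0.0122, 0.0314]
tool_rot: [-0.195, 1.562, 0.194]
contact_force: [-0.1, 0.0, -1.3]
opening: 0.053
```

```bash
python3 - <<'E'
from h import *
go([.4267,-.0125,.0305],A)
E
```

```text
pos [ 0.427  -0.0122  0.0314] zhead 14.2 q [-0.2  -0.22  2.22 -0.    1.14 -2.02] F [-0.1  0.  -1.3] open 0.0530 t 45.37 shift [ 0.023 -0.006 -0.01 ] turn -0.02
```

Release, then the same handle sequence as with jar 2.

Emit:
drive_tool(commands="0.6 0.03 0 0 0;0.6 0.04 0 0 0;0.6 0.04 0 0 0;-0.8 0.04 0 0 0;-1 0.04 0 0 0;-1 0.04 0 0 0;-1 -0.9 0 0 0;-1 -1.9 0 0 0")

```text
t: 46.03
tool_pos: [0.4242, -0.0116, 0.1053]
tool_rot: [-0.193, 1.569, 0.197]
contact_force: [0.5, -1.0, 1.2]
opening: 0.0854
```

Emit:
drive_tool(commands="-1 -1 0 0 0;-1 -2 0 0 0;-1 -3 0 0 0;-1 -4 0 0 0;-1 -4 0 1 0;-1 -4 0 2 0;-1 -4 0 3 0;-1 -4 0 4 0")

```text
t: 46.7
tool_pos: [0.584, 0.0277, 0.2684]
tool_rot: [-0.195, 1.56, 0.194]
contact_force: [-0.5, -1.5, 0.1]
opening: 0.0854
```

```bash
python3 - <<'E'
from h import *
print(tcp_press())
go(press(.228,0,.108),np.radians(14.3))
grab("side","zo_side");crop(load("zo_side")[0],"zo_c",180,120,360,260,4)
E
```

```text
[0.16294337 0.00065254 0.26841707]
pos [0.584  0.0277 0.2684] zhead 14.2 q [-0.08 -0.06  1.67 -0.    1.54 -1.9 ] F [-0.5 -1.5  0.1] open 0.0854 t 46.70 shift [ 4.014 -0.01   1.618] turn -0.02
```

View pics/zo_c.png

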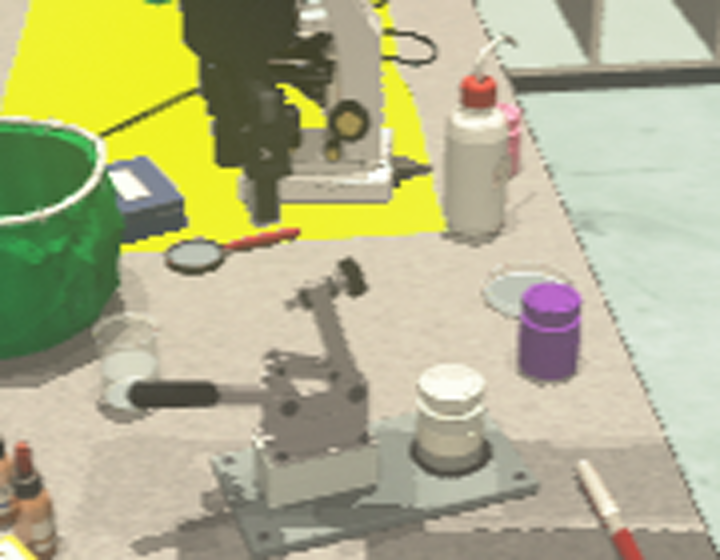

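Emit:
drive_tool(commands="-1 0 0 0.8 0;-1 0 0 1.62 0;-1 0.6 0 1.62 0;-1 1.5 0 1.62 0;-1 2.4 0 1.62 0;-1 3.2 0 1.62 0;-1 3.8 0 1.62 0;-1 4.1 0 1.62 0")

```text
t: 47.42
tool_pos: [0.6423, 0.0431, 0.0986]
tool_rot: [-0.194, 1.569, 0.196]
contact_force: [-0.5, 0.6, -0.7]
opening: 0.0853
```

Emit:
drive_tool(commands="-1 0 0 0 0;-1 0 0 0 0;-1 0 0 0 0;0 0 0 0 0;0.9 0 0 0 0;0.9 0 0 0 0;0.9 0 0 0 0;0.9 0 0 0 0", newtons=80)

```text
t: 48.08
tool_pos: [0.6451, 0.043, 0.1039]
tool_rot: [-0.195, 1.561, 0.194]
contact_force: [0.1, 0.7, -0.0]
opening: 0.0254
```

Emit:
drive_tool(commands="0.9 0 0 0 0;0.9 0 0 0 0;0.9 0 0 0 0")

```text
t: 48.33
tool_pos: [0.6451, 0.0429, 0.104]
tool_rot: [-0.195, 1.562, 0.194]
contact_force: [-2.4, -0.5, 3.1]
opening: 0.017
```

Emit:
drive_tool(commands="0.9 -0.2 0 -0.06 0;0.9 -0.4 0 -0.14 0;0.9 -0.6 0 -0.24 0;0.9 -0.78 0 -0.36 0;0.9 -0.95 0 -0.5 0;0.9 -1.07 0 -0.62 0;0.9 -1.07 0 -0.62 0;0.9 -1.07 0 -0.62 0")

```text
t: 49.0
tool_pos: [0.6155, 0.0355, 0.1422]
tool_rot: [-0.196, 1.576, 0.194]
contact_force: [-7.9, -5.8, -8.0]
opening: 0.0166
```

```bash
python3 - <<'E'
from h import *
print(tcp_press())
grab("side","zp_side");crop(load("zp_side")[0],"zp_c",180,120,360,260,4)
E
```

```text
[0.19533859 0.00045902 0.14219802]
```

View pics/zp_c.png

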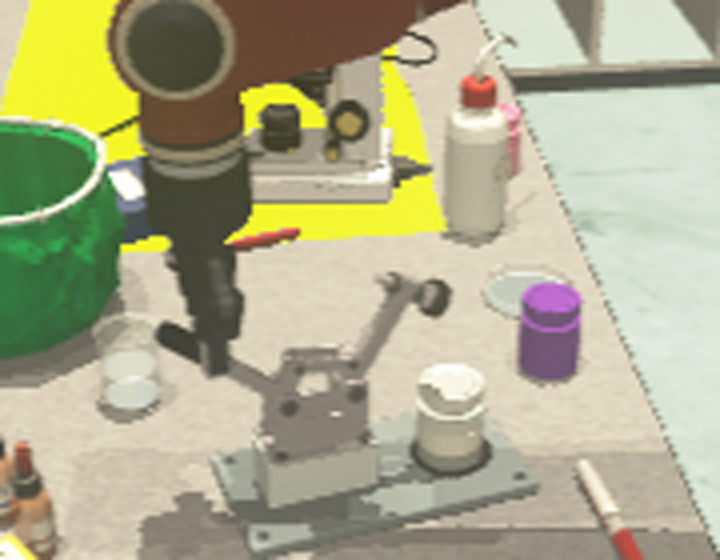

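Emit:
drive_tool(commands="0 0 0 0 0;-0.3 0 0 0 0;-0.3 -1 0 0 0;-0.3 -2 0 0 0;0.5 -2.3 0 0.6 0;1 -2.2 0 1.4 0;1 -1.5 0 1.8 0;1 -0.5 0 1.8 0", newtons=40)

```text
t: 49.72
tool_pos: [0.698, 0.0556, 0.1748]
tool_rot: [-0.196, 1.544, 0.193]
contact_force: [0.3, -0.7, 0.3]
opening: 0.007
```

```bash
python3 - <<'E'
from h import *
print(tcp_press())
grab("side","zq_side");crop(load("zq_side")[0],"zq_c",180,120,360,260,4)
print(tcp_press(), ctrl.get_obs()["opening"])
E
```

```text
[ 0.28022245 -0.00047035  0.17484861]
[0.27222228 0.00135181 0.1598808 ] 0.0002731929624354328
```

View pics/zq_c.png

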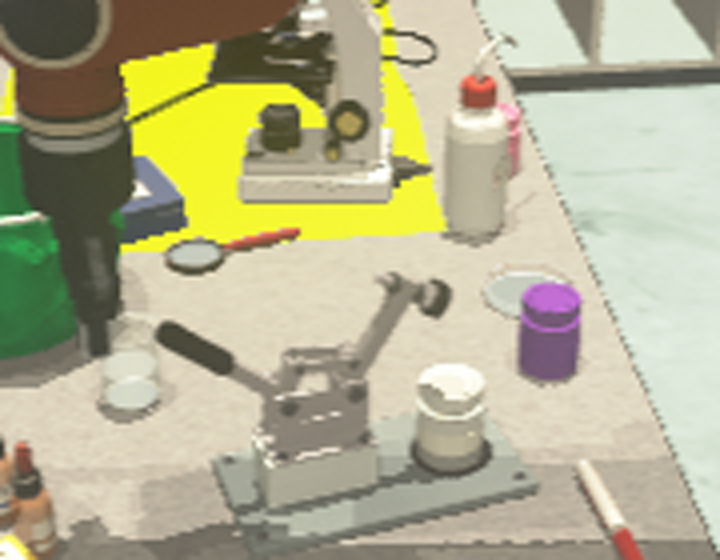

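Same state as with jar 2; push closed.

Emit:
drive_tool(commands="1 0 0 -0.35 0;1 0 0 -0.7 0;1 0 0 -1.05 0;1 0 0 -1.4 0;1 -0.1 0 -1.7 0;1 -0.15 0 -2 0;1 -0.2 0 -2.3 0;1 -0.2 0 -2.5 0")

```text
t: 50.43
tool_pos: [0.594, 0.0301, 0.1775]
tool_rot: [-0.195, 1.558, 0.194]
contact_force: [2.3, 0.5, 0.4]
opening: 0.0001
```

```bash
python3 - <<'E'
from h import *
print(tcp_press(),ctrl.get_obs()["contact_force"])
grab("side","zr_side");crop(load("zr_side")[0],"zr_c",180,120,360,260,4)
print(tcp_press())
E
```

```text
[0.17317709 0.0005014  0.17750162] [2.30418201 0.53613757 0.42211514]
[0.17225534 0.00054068 0.17677806]
```

View pics/zr_c.png

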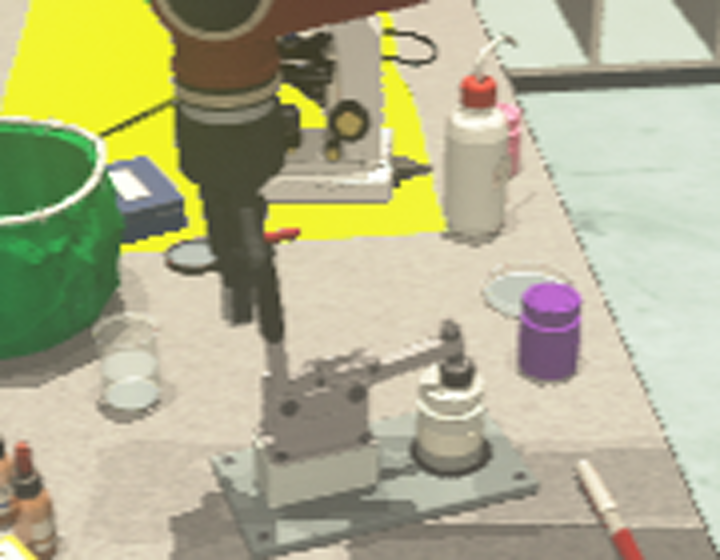

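Emit:
drive_tool(commands="1 0.1 0 -0.12 0;1 0.2 0 -0.25 0;1 0.2 0 -0.37 0;1 0.2 0 -0.49 0;1 0.2 0 -0.6 0;1 0.2 0 -0.7 0;1 0.2 0 -0.82 0;1 0.2 0 -0.85 0")

```text
t: 51.15
tool_pos: [0.5669, 0.0234, 0.1673]
tool_rot: [-0.192, 1.542, 0.195]
contact_force: [27.4, 7.5, -10.6]
opening: 0.0003
```

Emit:
drive_tool(commands="1 0 0 0 0;1 0 0 0 0;1 0 0 0 0")

```text
t: 51.4
tool_pos: [0.5669, 0.0235, 0.1672]
tool_rot: [-0.192, 1.543, 0.196]
contact_force: [25.5, 6.7, -9.2]
opening: 0.0001
```

Emit:
drive_tool(commands="1 0 0 0.35 0;1 -1 0 0.35 0;1 -2 0 0.3 0;1 -2.1 0 -0.3 0;1 -2.1 0 -1.2 0;1 -2.1 0 -1.8 0;1 -1.6 0 -1.8 0;1 -0.8 0 -1.8 0")

```text
t: 52.07
tool_pos: [0.4915, 0.0034, 0.201]
tool_rot: [-0.195, 1.556, 0.192]
contact_force: [1.2, 0.4, -0.1]
opening: -0.0001
```

```bash
python3 - <<'E'
from h import *
print(tcp_press())
grab("side","zs_side");crop(load("zs_side")[0],"zs_c",180,120,360,260,4)
print(tcp_press())
E
```

```text
[ 6.73157660e-02 -1.11702569e-05  2.01049018e-01]
[0.06282473 0.00196485 0.19087481]
```

View pics/zs_c.png

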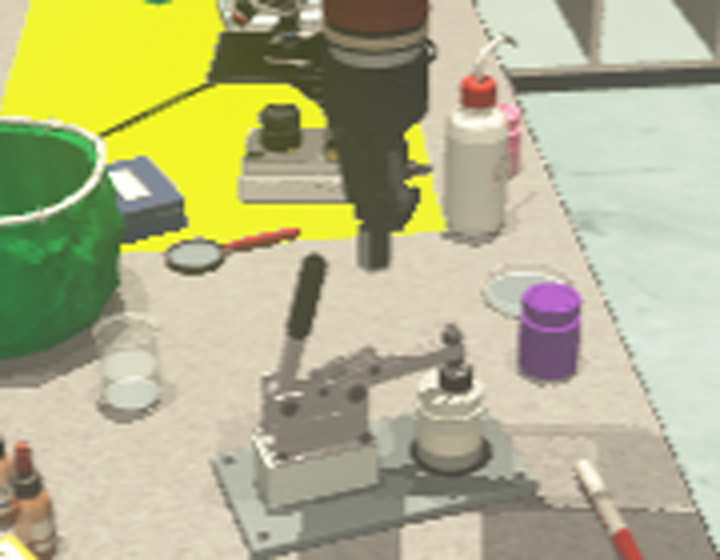

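Locked again. Open.

Emit:
drive_tool(commands="1 0.1 0 0.6 0;1 0.1 0 1 0;1 0.1 0 1.3 0;1 0.05 0 1.6 0;1 0.05 0 1.95 0;1 0.1 0 2.2 0;1 0.15 0 2.45 0;1 0.25 0 2.7 0")

```text
t: 52.78
tool_pos: [0.5942, 0.0305, 0.1867]
tool_rot: [-0.194, 1.569, 0.195]
contact_force: [-4.2, -0.9, 0.1]
opening: -0.0001
```

```bash
python3 - <<'E'
from h import *
grab("side","zt_side");print(tcp_press())
E
```

```text
[0.17493159 0.00093833 0.18582072]
```

Emit:
drive_tool(commands="1 0.2 0 0.15 0;1 0.4 0 0.35 0;1 0.6 0 0.55 0;1 0.8 0 0.72 0;1 1 0 0.85 0;1 1.2 0 0.97 0;1 1.4 0 1.05 0;1 1.45 0 1.05 0")

```text
t: 53.5
tool_pos: [0.6378, 0.0409, 0.1328]
tool_rot: [-0.195, 1.56, 0.194]
contact_force: [-5.8, 0.6, 18.4]
opening: -0.0001
```

```bash
python3 - <<'E'
from h import *
print(tcp_press(),ctrl.get_obs()["contact_force"])
grab("side","zu_side");crop(load("zu_side")[0],"zu_c",180,120,360,260,4)
E
```

```text
[2.18315184e-01 1.64492170e-04 1.32784977e-01] [-5.75232853  0.63463805 18.37903308]
```

View pics/zu_c.png

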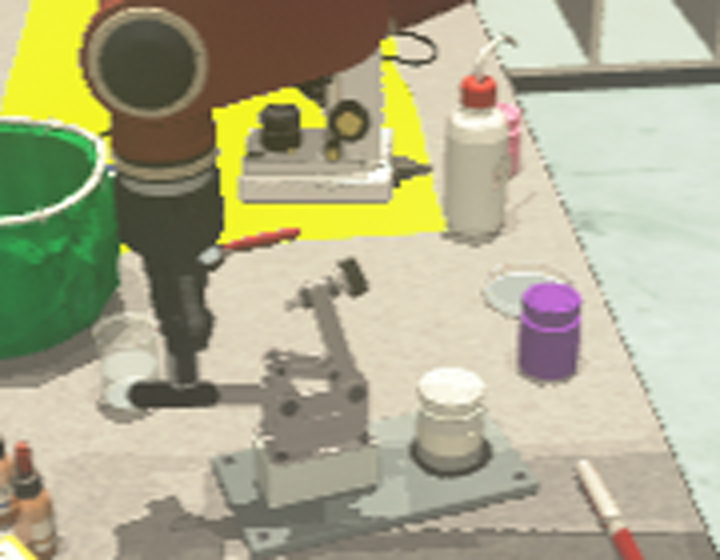

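Emit:
drive_tool(commands="1 -1 0 0 0;1 -2 0 0 0;-1 -3 0 -0.2 0;-1 -3.4 0 -1 0;-1 -3.4 0 -2 0;-1 -3.4 0 -3 0;-1 -3.4 0 -4 0;-1 -3.4 0 -5 0")

```text
t: 54.22
tool_pos: [0.4406, -0.0083, 0.2649]
tool_rot: [-0.195, 1.564, 0.195]
contact_force: [0.4, -1.1, 0.8]
opening: 0.0721
```

Emit:
drive_tool(commands="-1 0 0 -0.4 0;-1 0.8 0 -0.4 0;-1 1.8 0 -0.4 0;-1 2.8 0 -0.4 0;-1 3.8 0 -0.4 0;-1 4 0 -0.4 0;-1 4 0 -0.4 0;-1 4 0 -0.4 0")

```text
t: 54.88
tool_pos: [0.4275, -0.0122, 0.1071]
tool_rot: [-0.195, 1.562, 0.194]
contact_force: [-0.2, 0.5, 0.9]
opening: 0.0853
```

```bash
python3 - <<'E'
from h import *
grab("wrist","zv_wrist")
grab("side","zv_side"); jars("zv_side")
go([.4275,-.012,.029],A)
E
```

```text
zv_side white [203 198  16  12  75] [ 0.6924 -0.1346  0.0662] top 0.0706
zv_side white [284 212  17  15 197] [ 0.4297 -0.0099  0.07  ] top 0.0787
zv_side white [259 287  21  19 302] [0.5311 0.3033 0.0664] top 0.0708
zv_side white [226 290  22  18 308] [0.6113 0.3053 0.0665] top 0.0706
pos [ 0.4292 -0.0126  0.1093] zhead 14.2 q [-0.2  -0.34  2.17 -0.    1.3  -2.02] F [0.4 0.1 0.3] open 0.0853 t 54.98 shift [ 2.007  0.028 -0.046] turn -0.02
```

View pics/zv_wrist.png

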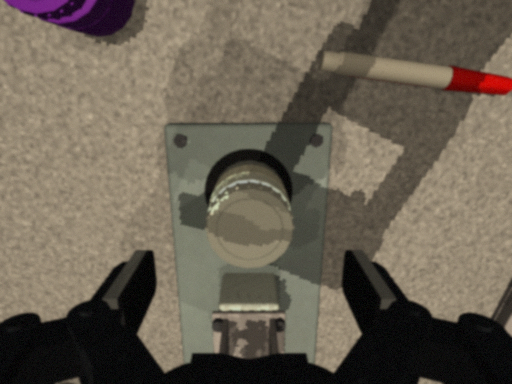

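Emit:
drive_tool(commands="-1 0.6 0.02 0 0;-1 1.3 0.02 0 0;-1 1.9 0.02 0 0;-1 1.97 0.02 -0.02 0;-1 1.97 0.02 -0.02 0;-1 1.97 0.02 -0.02 0;-1 1.97 0.02 -0.02 0")

```text
t: 55.57
tool_pos: [0.4283, -0.012, 0.0302]
tool_rot: [-0.196, 1.557, 0.193]
contact_force: [-0.1, -0.3, -0.2]
opening: 0.0853
```

Emit:
drive_tool(commands="0 0 0 0 0;0.6 0 0 0 0;0.6 0 0 0 0;0.6 0 0 0 0;0.6 0 0 0 0;0.6 -0.5 0 0 0;0.6 -1.2 0 0 0;0.6 -2 0 0 0", newtons=40)

```text
t: 56.23
tool_pos: [0.4238, -0.0111, 0.106]
tool_rot: [-0.193, 1.567, 0.196]
contact_force: [0.5, -1.1, -1.6]
opening: 0.0528
```

Emit:
drive_tool(commands="0.6 -0.2 0.9 0 0;0.6 -0.2 1.9 0 0;0.6 -0.2 2.9 0 0;0.6 -0.2 3.9 0.5 0;0.6 -0.2 4.8 1 0;0.6 -0.2 5.7 1.5 0;0.6 -0.2 6.6 2 0;0.6 -0.2 7.38 2.45 0")

```text
t: 56.9
tool_pos: [0.448, 0.3011, 0.1146]
tool_rot: [-0.196, 1.563, 0.195]
contact_force: [0.8, -0.3, -1.1]
opening: 0.0528
```

Emit:
drive_tool(commands="0.6 0 0 0 0;0.6 0 0 0 0;0.6 0.4 0 0 0;0.6 1 0 0 0;0.6 1.5 0 0 0;0.6 1.5 0 0 0;0.6 1.5 0 0 0;0.6 1.5 0 0 0")

```text
t: 57.57
tool_pos: [0.4491, 0.2982, 0.0564]
tool_rot: [-0.194, 1.561, 0.194]
contact_force: [0.9, 0.2, -0.3]
opening: 0.053
```

```bash
python3 - <<'E'
from h import *
go([.45,.298,.021],A)
grab("wrist","zw_wrist"); grab("side","zw_side");crop(load("zw_side")[0],"zw_c",180,220,360,360,4)
E
```

```text
pos [0.4491 0.2982 0.0564] zhead 14.1 q [ 0.45  0.03  1.95 -0.    1.16 -1.37] F [ 0.9  0.2 -0.3] open 0.0530 t 57.57 shift [ 0.885 -0.01   0.02 ] turn -0.03
```

View pics/zw_c.png

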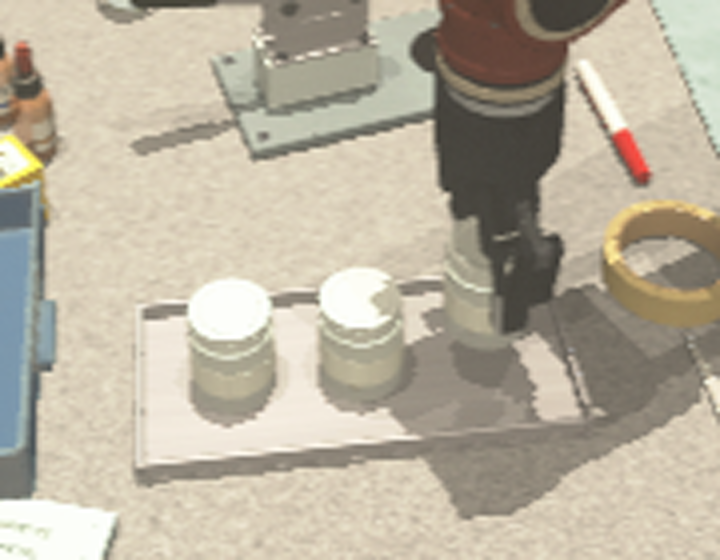

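View pics/zw_wrist.png

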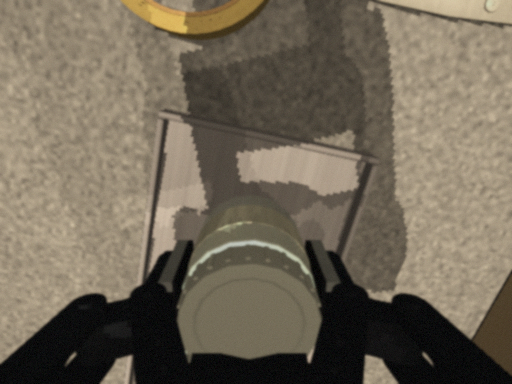

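Emit:
drive_tool(commands="0.6 0.3 0 0 0;0.6 0.6 0 0 0;0.6 0.8 0 0 0;0.6 0.86 0 0 0;0.6 0.88 0 0 0;0.6 0.88 0 0 0;0.6 0.88 0 0 0")

```text
t: 58.25
tool_pos: [0.4477, 0.2982, 0.0203]
tool_rot: [-0.196, 1.566, 0.194]
contact_force: [-5.7, -3.7, 9.2]
opening: 0.0529
```

```bash
python3 - <<'E'
from h import *
go([.45,.298,.0215],A)
E
```

```text
pos [0.4477 0.2982 0.0203] zhead 14.2 q [ 0.45  0.08  1.96 -0.    1.1  -1.37] F [-5.7 -3.7  9.2] open 0.0529 t 58.25 shift [-0.031 -0.02   0.055] turn -0.02
```

Emit:
drive_tool(commands="0.6 -0.04 0 0 0;0.6 -0.04 0 0 0;-0.7 -0.04 0 0 0;-0.8 -0.04 0 0 0;-0.8 -0.04 0 0 0;-0.8 -0.04 0 0 0;-0.8 -1 0 0 0;-0.9 -2 0 0 0")

```text
t: 58.92
tool_pos: [0.446, 0.2973, 0.0975]
tool_rot: [-0.197, 1.57, 0.193]
contact_force: [2.3, 1.1, 0.6]
opening: 0.0811
```

Emit:
drive_tool(commands="-1 -1 0 0 0;-1 -2 0 0 0;-1 -3 0 0 0;-1 -4 0 -0.5 0;-1 -4 -0.5 -1 0;-1 -4 -1.2 -1 0;-1 -4 -2 -1 0;-1 -4 -2 -1 0")

```text
t: 59.58
tool_pos: [0.4304, 0.208, 0.2609]
tool_rot: [-0.193, 1.56, 0.19]
contact_force: [-1.1, 1.1, -0.1]
opening: 0.0854
```

```bash
python3 - <<'E'
from h import *
for n in ("side","scene","wrist"): grab(n,"end_"+n)
jars("end_side"); jars("end_scene")
crop(load("end_side")[0],"end_c",190,170,350,340,4)
crop(load("end_side")[0],"end_j",210,260,330,345,6)
crop(load("a_side")[0],"ini_j",220,150,310,220,8)
print(ctrl.get_obs()["t"])
E
```

```text
end_side white [203 198  16  12  76] [ 0.6923 -0.1334  0.0669] top 0.0711
end_side white [291 284  21  18 299] [0.4505 0.2994 0.0668] top 0.0708
end_side white [259 287  21  18 300] [0.5308 0.3032 0.0664] top 0.0705
end_side white [226 290  22  19 311] [0.6113 0.3051 0.0666] top 0.0709
end_scene white [207 139  11   9  72] [0.6086 0.2993 0.0661] top 0.0706
end_scene white [194 148  12   9  77] [0.5285 0.2989 0.0659] top 0.0701
59.7333
```

View pics/end_c.png

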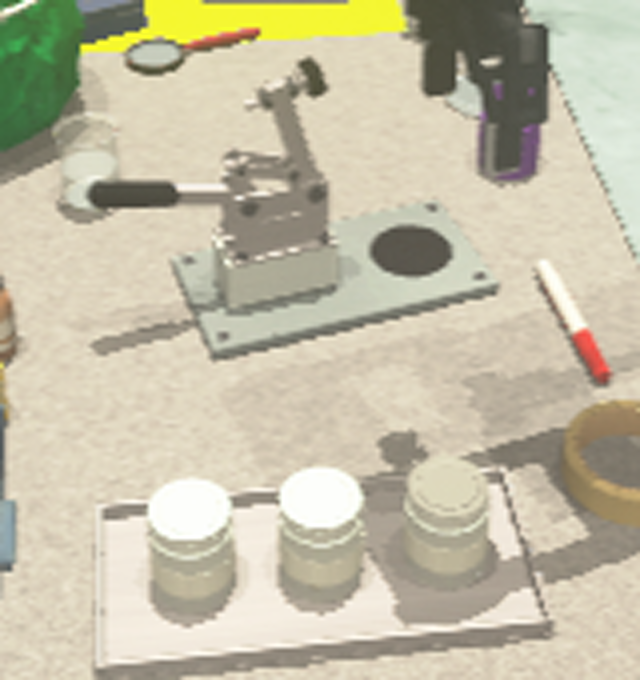

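View pics/end_j.png

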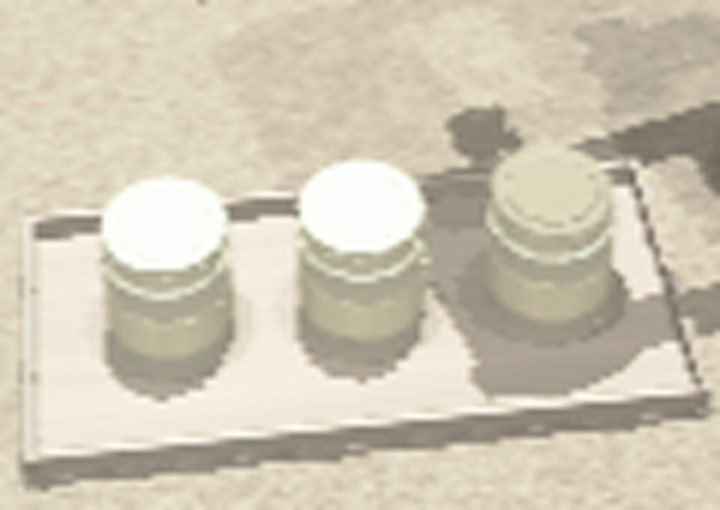

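View pics/end_wrist.png

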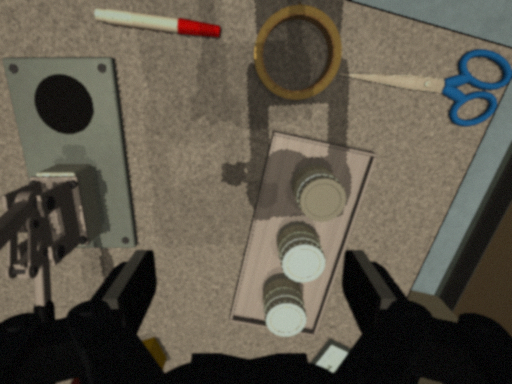

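View pics/end_scene.png

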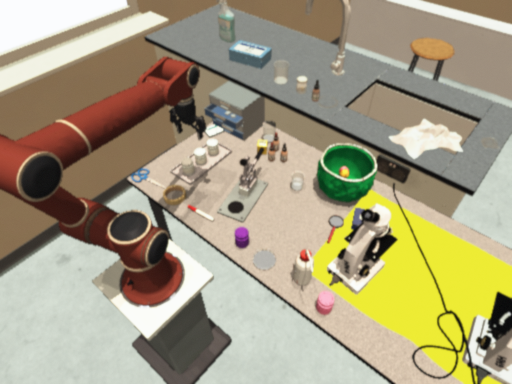

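```bash
python3 - <<'E'
from h import *
def top(tag,xy,z,r=.014):
    im,d,i=load(tag); P=pts(i,d); m=(d>0)&(np.linalg.norm(P[...,:2]-xy,axis=-1)<r)&(abs(P[...,2]-z)<.012); return np.round([np.median(P[m][:,2]),P[m][:,2].mean()],4),m.sum()
b=[.4285,-.0105]
for t in ("g_side","r_side","za_side","zh_side","zo_side","zu_side"): print(t,top(t,b,.08))
for t,xy in (("end_side",[.45,.2994]),("end_side",[.5305,.303]),("end_side",[.611,.305])): print(t,top(t,xy,.07))
for xy in ([.49,.3],[.57,.303]): print("floor",top("end_side",xy,.004,.008))
for xy in ([.461,-.142],[.593,-.23],[.456,-.317]): print("ini",top("a_side",xy,.07))
E
```

```text
g_side (array([0.0807, 0.081 ]), np.int64(33))
r_side (array([0.0773, 0.0772]), np.int64(35))
za_side (array([0.0806, 0.0807]), np.int64(36))
zh_side (array([0.0764, 0.0763]), np.int64(35))
zo_side (array([0.0812, 0.0813]), np.int64(32))
zu_side (array([0.0769, 0.0769]), np.int64(33))
end_side (array([0.0685, 0.0685]), np.int64(75))
end_side (array([0.0685, 0.0685]), np.int64(74))
end_side (array([0.0686, 0.0687]), np.int64(79))
floor (array([0.0039, 0.0035]), np.int64(21))
floor (array([0.0037, 0.0039]), np.int64(26))
ini (array([0.0689, 0.069 ]), np.int64(27))
ini (array([0.0699, 0.0699]), np.int64(24))
ini (array([0.0693, 0.0694]), np.int64(19))
```

```bash
python3 - <<'E'
from station import ctrl
print(ctrl.finish_job(), ctrl.get_obs()["t"])
E
```

```text
the job is handed in; nothing more can be done
the job is handed in; nothing more can be done
```

All three white-lidded jars have been pressed in the clamp and now stand upright in a row on the tray. The job was handed in at about 60 s on the robot's clock. No verdict was reported.

**How it went:** For each jar I stood it on the bed and started the handle with a pinch. I then pushed it over to its stop with the shut fingers, pushed it back open, and moved the jar to the tray. Two things slipped and were corrected on the first jar:
- The pinch on the handle slipped off part way through closing, so I pushed the rest of the way with the fingers. I used that method for the other two jars.
- My first grip when lifting the first jar off the bed was too high, near its lid. I let go and gripped it again lower on the body before moving it. Its lid had already been pressed.

**Last checks:**
- **Lock:** each time, the handle stopped against about 25–30 N and stayed over centre after I let go.
- **Lids:** camera depth showed the three lids dropping about 3.4 to 4.3 mm, against an expected 4 to 5 mm, with about 1 mm of noise. On the tray all three tops read 68.5–68.6 mm. I expected 70 mm, but the loose lids at the start also read about 1 mm low. This agrees with the lids being home but does not prove it to the millimetre.
- **Tray:** the jars stand at about (0.45, 0.30), (0.53, 0.30) and (0.61, 0.30) m, inside the rim.
- **Clamp and bystanders:** the handle was back at its open stop. The beaker and magnifier looked unmoved; for the beaker I also measured less than 5 mm of change. The gripper was clear of everything.

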